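Lock the serving board with the mallet and set out the juice jugs

ROBOT

A 6-joint arm with a two-finger parallel gripper is mounted at the origin on the work surface. World frame = base frame: x ahead of the robot, y to its left, z up, the work surface at z = 0. Lengths are in mm, angles in degrees, forces in N, time in s.
With the tool pointing down it reaches from about 325 to 850 mm from the base axis. Payload 4.4 kg.
Tool frame: the origin (TCP) lies midway between the tips of the shut fingers; the grasp point (between the pads) lies 19 mm behind it; z points along the fingers, y is the direction in which the jaws open and shut (so a half turn about z gives the same grasp; the last joint's range is limited). The gripper opens to 94 mm and grips with 3 to 60 N. Pads are 16 mm wide; open, the fingers measure 119 mm over their backs; the gripper's body (75 mm by 177 mm) begins 78 mm behind the grasp point.
Start: joints at [-82.019, 11.837, 88.321, -0, 79.842, -8.623], TCP at [164.3, -551.029, 205.447] pointing down, gripper open.
Joint ranges: [-156.59, 156.59], [-49.26, 127.26], [12.9, 141.05], [-63.56, 243.56], [4.71, 150.69], [-161.64, 161.64]. Speed limits (degrees/s): [159.86, 159.86, 180, 180, 180, 180].

INTERFACE

Orientations are given as a 3x3 rotation matrix whose columns are the frame's x, y, z axes.
In Python, from workcell import manip gives the robot as it stands.
- The arm moves only by the tool play_rows, never from a script. Its argument "deltas" is a list of rows, each an object with "offset": the shift along the tool's x, y, z in mm, a list of three; "dr": the turn, a rotation vector about the tool's x, y, z in rad, a list of three. A call has exactly 10 rows; each row shifts and turns the commanded pose from where the row before left it, along the tool's axes as they then stand; what a row does not reach is not made up. A row lasts 1/8 s, in which the tool goes at most 62.5 mm and 10.7 degrees, less where a joint would pass 70% of its speed; a pose out of reach is approached as far as the arm can. A call with a gripper value outside its range is refused whole. "claw" is the finger opening in mm, from 0 to 94, set as the call begins (left out, the last holds). The fingers move at their own pace and stop on an object; "grip_force" is the grip in N (left out, the last holds). Time passes only in rows, so rows that do not move let the fingers close, or fill a call up. It gives the time, the measured TCP pose, the force and the opening at its end, in the units of the state.
- manip.get_state(): the state, without advancing time (a new reading comes with each control period).
- manip.capture(name): name is "side" or "top" or "wrist"; returns a dict with "image" (480x640x3 uint8, blue, green, red), "fx", "fy", "cx", "cy" (pixels), "dist" ([k1, k2, p1, p2, k3] as OpenCV has them; the pictures are not rectified), "R" (3x3) and "t" (3): a world point X has camera coordinates R X + t. Camera axes: x right, y down, z forward; pixel columns grow to the right and rows downward; lengths in mm; the calibration is good to about 2 mm. A picture is of the moment at which its call begins. There is no depth.
- manip.hand_in(): hands the job in, once; it reports no verdict.
The state is a dict: "time": time; "q": joint angles; "dq": joint speeds; "effort": joint torques, N m; "ee_pos": TCP position; "tcp_rot": TCP orientation; "wrist_force": force on the tool from outside, world axes, zero at the start; "wrist_torque": the same for the moment, N m; "grip_width": finger opening in mm.
Only numpy, scipy, OpenCV 4.12 (cv2) and the standard library are available. Lean on these libraries where they do the work, as an engineer would, in place of code of your own. Each camera call takes 0.05 s, during which the arm holds its last target.

TASK

Get the juice station ready: first, while the board is still empty, knock both sprung locking pins of the serving board down with the mallet until they stay down, touching the pins with nothing but the mallet. Stand the mallet back on its rubber mat, on its head as you found it, and set every small handled aluminium jug upright on a cork outline of the board, one to an outline, with its handle over the tab, pointing away from the pins. Leave everything else where it stands.

Things in the scene. Friction and masses are not known exactly. Their poses are not given: they have to be found in the camera images.
- board: Wooden serving board fixed to the worktop, 200 x 380 x 15 mm (x, y, z); origin at the centre of its underside, on the worktop. Its x axis points from the edge with the two steel pins to the opposite long edge, y along its 380 mm length, z up. Four pale cork inlays, level with the wood, each show the outline of a jug: a 66 mm disc with a tab for the handle that points along board +x.
- spot1 (a point): Centre of the disc of cork inlay 1, on the board's top face, 15 mm above the worktop; the inlays are 90 mm apart in a row along board y. The tab runs along board +x from the disc, its middle 45 mm from the disc's centre. Axes as the board's.
- spot2 (a point): Centre of the disc of cork inlay 2, on the board's top face, 15 mm above the worktop; the inlays are 90 mm apart in a row along board y. The tab runs along board +x from the disc, its middle 45 mm from the disc's centre. Axes as the board's.
- spot3 (a point): Centre of the disc of cork inlay 3, on the board's top face, 15 mm above the worktop; the inlays are 90 mm apart in a row along board y. The tab runs along board +x from the disc, its middle 45 mm from the disc's centre. Axes as the board's.
- spot4 (a point): Centre of the disc of cork inlay 4, on the board's top face, 15 mm above the worktop; the inlays are 90 mm apart in a row along board y. The tab runs along board +x from the disc, its middle 45 mm from the disc's centre. Axes as the board's.
- pin1 (a joint): Travel in m of sprung locking pin 1 of the board: 0 = up, 0.018 = fully home. Over-centre spring: it resists with about 7 N at the top, less and less down to nothing at 0.010, and then snaps on down and stays; let go before 0.010 it springs back up.
- pin1_top (a point): Top of the round steel head of pin 1, 26 mm wide, 10 mm thick; this point is the centre of its top face, 53 mm above the worktop when up, 35 mm when home, where it stands 8 mm above its collar (36 mm wide, 12 mm high). The pins stand 75 mm from the board's centre towards board -x, 120 mm apart.
- pin2 (a joint): Travel in m of sprung locking pin 2 of the board: 0 = up, 0.018 = fully home. Over-centre spring: it resists with about 7 N at the top, less and less down to nothing at 0.010, and then snaps on down and stays; let go before 0.010 it springs back up.
- pin2_top (a point): Top of the round steel head of pin 2, 26 mm wide, 10 mm thick; this point is the centre of its top face, 53 mm above the worktop when up, 35 mm when home, where it stands 8 mm above its collar (36 mm wide, 12 mm high). The pins stand 75 mm from the board's centre towards board -x, 120 mm apart.
- mallet_grip (a point): Grip point in the middle of the mallet's square handle (22 x 22 mm, bare for 125 mm), 60 mm from the head's axis. The mallet (about 0.3 kg) starts standing on a face of its wooden head, handle level. x axis along the handle towards the head, z up.
- mallet_head (a point): Centre of the mallet's head, a wooden block 50 x 50 mm and 72 mm high; its striking faces are the lower and upper ones, 36 mm below and above this point. Handle and head centres are at one height, 36 mm above what the mallet stands on. Axes as the grip's.
- mat_centre (a point): Centre of the top of the fixed black rubber mat, 120 x 120 x 4 mm, on which the mallet stands and belongs; top 4 mm above the worktop.
- jug1_centre (a point): Centre, half-way up (40 mm above the foot), of a small open aluminium jug: straight round body 58 mm wide, 80 mm high, wall 2.5 mm, about 0.16 kg. x axis points to the handle, which reaches to 56 mm from the axis; z up; the short spout is on the other side. May be absent.
- jug2_centre (a point): Centre, half-way up (40 mm above the foot), of a small open aluminium jug: straight round body 58 mm wide, 80 mm high, wall 2.5 mm, about 0.16 kg. x axis points to the handle, which reaches to 56 mm from the axis; z up; the short spout is on the other side. May be absent.
- jug3_centre (a point): Centre, half-way up (40 mm above the foot), of a small open aluminium jug: straight round body 58 mm wide, 80 mm high, wall 2.5 mm, about 0.16 kg. x axis points to the handle, which reaches to 56 mm from the axis; z up; the short spout is on the other side. May be absent.
- jug4_centre (a point): Centre, half-way up (40 mm above the foot), of a small open aluminium jug: straight round body 58 mm wide, 80 mm high, wall 2.5 mm, about 0.16 kg. x axis points to the handle, which reaches to 56 mm from the axis; z up; the short spout is on the other side. May be absent.
- bowl: Bystander, to be left alone: glass collecting bowl, 160 mm wide, 65 mm high; origin at the centre of its underside.
- funnel: Bystander, to be left alone: steel funnel standing mouth down, 100 mm wide, 95 mm high; origin at the centre of its underside.
- measure: Bystander, to be left alone: aluminium measuring cup without handle, 84 mm wide, 55 mm high; origin at the centre of its underside.
- reamer: Bystander, to be left alone: ceramic citrus reamer, 76 mm wide, 58 mm high; origin at the centre of its underside.
- jar: Bystander, to be left alone: glass jar with steel lid, 56 mm wide, 75 mm high; origin at the centre of its underside.

How it is judged (in metres and radians):
On the way, in this order (a step that is already met when the one before it is completed fails the run):
1. both locking pins are down and stay down, with no jug on the board yet (value of joint each of pin1, pin2 above 0.015 m and height (world z) of each of jug1_centre, jug2_centre, jug3_centre, jug4_centre below 0.05 m), for 0.2 s.
2. every jug stands on a cork outline, handle over its tab ((horizontal distance between jug1_centre and spot1 below 0.02 m or horizontal distance between jug1_centre and spot2 below 0.02 m or horizontal distance between jug1_centre and spot3 below 0.02 m or horizontal distance between jug1_centre and spot4 below 0.02 m) and x of each of pin1_top, pin2_top in the frame of jug1_centre below -0.03 m and angle between the x axis of each of jug1_centre, jug2_centre, jug3_centre, jug4_centre and the x axis of board, either way round below 0.35 rad and angle between each of jug1_centre, jug2_centre, jug3_centre, jug4_centre's own z axis and vertical below 0.1 rad and z of jug1_centre in the frame of board between 0.048 and 0.062 m and (horizontal distance between jug2_centre and spot1 below 0.02 m or horizontal distance between jug2_centre and spot2 below 0.02 m or horizontal distance between jug2_centre and spot3 below 0.02 m or horizontal distance between jug2_centre and spot4 below 0.02 m) and x of each of pin1_top, pin2_top in the frame of jug2_centre below -0.03 m and z of jug2_centre in the frame of board between 0.048 and 0.062 m and (horizontal distance between jug3_centre and spot1 below 0.02 m or horizontal distance between jug3_centre and spot2 below 0.02 m or horizontal distance between jug3_centre and spot3 below 0.02 m or horizontal distance between jug3_centre and spot4 below 0.02 m) and x of each of pin1_top, pin2_top in the frame of jug3_centre below -0.03 m and z of jug3_centre in the frame of board between 0.048 and 0.062 m and (horizontal distance between jug4_centre and spot1 below 0.02 m or horizontal distance between jug4_centre and spot2 below 0.02 m or horizontal distance between jug4_centre and spot3 below 0.02 m or horizontal distance between jug4_centre and spot4 below 0.02 m) and x of each of pin1_top, pin2_top in the frame of jug4_centre below -0.03 m and z of jug4_centre in the frame of board between 0.048 and 0.062 m), for 0.2 s.
At the end, for the whole second after the job is handed in: Pins down over 15 of 18 mm; mallet standing on its head within 35 mm of the mat's centre; each jug present upright on the board, centre within 20 mm of an outline's centre and handle pointing along board +x within 0.35 rad; mallet and jugs at rest (all of step 2 and value of joint each of pin1, pin2 above 0.015 m and horizontal distance between mallet_head and mat_centre below 0.035 m and angle between mallet_head's own z axis and vertical below 0.1 rad and height (world z) of mallet_head below 0.055 m and linear speed of each of mallet, jug1, jug2, jug3, jug4 below 0.02 m/s); the robot touches nothing.
It fails at once if the robot itself touches a pin (contact force between any of the fingers, the arm and pin1_c0 above 1 N or contact force between any of the fingers, the arm and pin2_c0 above 1 N).
It fails at once if a jug is pressed on a pin (contact force between any of jug1, jug2, jug3, jug4 and pin1_c0 above 5 N or contact force between any of jug1, jug2, jug3, jug4 and pin2_c0 above 5 N).
It fails at once if a bystander is moved by more than 40 mm (distance of any of bowl, funnel, measure, reamer, jar from where it was at the start of the episode above 0.04 m).
Of jug1, jug2, jug3, jug4 only 3 to 4 are there at a start; the rules pass over those that are not, and their reading is None.
At some moment in a run one of jug1, jug2, jug3, jug4 may be knocked a few centimetres aside while the robot is not near it.
It also fails if it takes over 210 s, if anything falls off the work surface, if the arm or the gripper's body presses on something with over 40 N, if the wrist force passes 120 N, or if a joint passes its speed limit or range.

## Working session

There is one attempt and no reset: what is moved stays moved. The work goes in short steps, Python scripts to look and compute and a tool call to move; the robot and the scene stay as the last step left them, time stands still between calls to the robot, and variables do not carry over. Pictures are saved under pics/ and viewed, and the job is handed in when it is done.

Besides the shell and the picture viewer there is one more tool, called after "Call:" by a JSON object that holds its "fn" and its "kwargs", one argument or row to a line. play_rows: Moves the arm, as the interface text tells. Its arguments: {"type":"object","properties":{"deltas":{"type":"array","items":{"type":"object","properties":{"offset":{"type":"array","items":{"type":"number"}},"dr":{"type":"array","items":{"type":"number"}}}}},"claw":{"type":"number"},"grip_force":{"type":"number"}},"required":["deltas"]}

```bash
mkdir -p pics
cat > h.py <<'E'
from workcell import manip
import numpy as np, cv2
def snap(n,f):
    c=manip.capture(n); cv2.imwrite('pics/'+f,c['image']); 
    np.savez('pics/'+f+'.npz',**{k:np.array(c[k]) for k in c})
    return c
def load(f): return dict(np.load('pics/'+f+'.npz'))
def ray(c,u,v,z):
    K=np.array([[c['fx'],0,c['cx']],[0,c['fy'],c['cy']],[0,0,1.]])
    p=cv2.undistortPoints(np.array([[[u,v]]],float),K,np.array(c['dist'],float))[0,0]
    R=np.array(c['R']);t=np.array(c['t'])
    o=-R.T@t; d=R.T@np.array([p[0],p[1],1.])
    return o+d*(z-o[2])/d[2]
def proj(c,X):
    K=np.array([[c['fx'],0,c['cx']],[0,c['fy'],c['cy']],[0,0,1.]])
    r,_=cv2.Rodrigues(np.array(c['R'],float))
    return cv2.projectPoints(np.array(X,float).reshape(-1,1,3),r,np.array(c['t'],float),K,np.array(c['dist'],float))[0].reshape(-1,2)
E
python3 - <<'E'
from h import *
for n in ['top','side','wrist']:
    c=snap(n,n+'0.png'); R=np.array(c['R']); print(n,-R.T@np.array(c['t']),R[2],c['fx'])
s=manip.get_state(); print(s)
E
```

```text
top [ 415.47638303  -51.20409471 1274.78432958] [ 0.10266884  0.00467679 -0.9947046 ] 469.6959924830069
side [  4.07493468 810.45923843 801.43885999] [ 0.4280061  -0.68567526 -0.58877859] 455.71346557896277
wrist [ 243.92574527 -526.33357916  383.21866075] [-0.27170004 -0.07850906 -0.95917434] 388.8533683626371
{'time': 0.15, 'q': array([-8.20196665e+01,  1.18726259e+01,  8.83844440e+01, -3.00029126e-03,
        7.98413242e+01, -8.62444576e+00]), 'dq': array([-0.05102383, -0.13270932, -0.22784488,  0.05517544, -0.02902658,
        0.01016822]), 'effort': array([ 7.68426253e-04, -3.71310210e+01, -2.81810492e+01,  6.98839221e-02,
        3.27303784e-02, -1.02364647e-04]), 'ee_pos': array([ 164.18877797, -550.41851521,  204.57444652]), 'tcp_rot': array([[ 9.58296119e-01,  2.85776950e-01, -2.89463075e-04],
       [ 2.85777022e-01, -9.58294644e-01,  1.69351302e-03],
       [ 2.06576071e-04, -1.70560885e-03, -9.99998524e-01]]), 'wrist_force': array([-0.11683363,  0.06553847, -0.64775989]), 'wrist_torque': array([-0.00261739,  0.03276786,  0.00662586]), 'grip_width': 93.76358785999821}
```

View pics/top0.png

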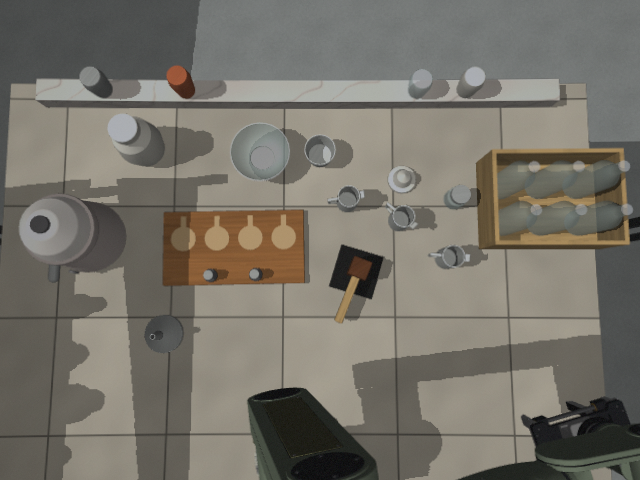

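View pics/side0.png

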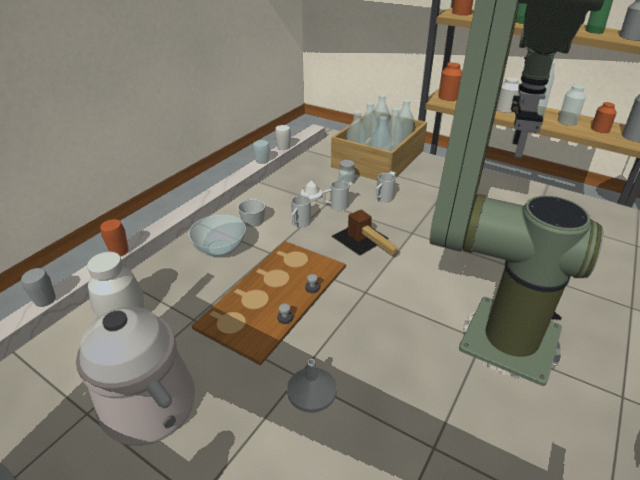

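The top view shows the board at (165–305, 210–285), pins at (210,274) and (256,273), and the mallet on its mat at (357,270). There are three jugs, at (348,197), (403,216) and (453,257). I'll enlarge for detail.

Run:
```python
import cv2
i=cv2.imread('pics/top0.png')
cv2.imwrite('pics/c1.png',cv2.resize(i[195:295,155:315],None,fx=5,fy=5,interpolation=cv2.INTER_CUBIC))
cv2.imwrite('pics/c2.png',cv2.resize(i[170:330,320:480],None,fx=3.75,fy=3.75,interpolation=cv2.INTER_CUBIC))
j=cv2.imread('pics/side0.png')
cv2.imwrite('pics/c3.png',cv2.resize(j[150:270,270:430],None,fx=5,fy=5,interpolation=cv2.INTER_CUBIC))
```

```text
(no output)
```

View pics/c1.png

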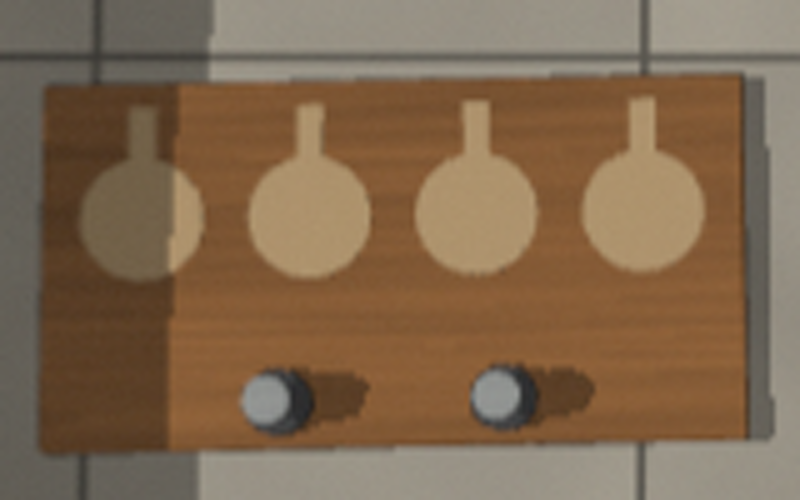

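View pics/c2.png

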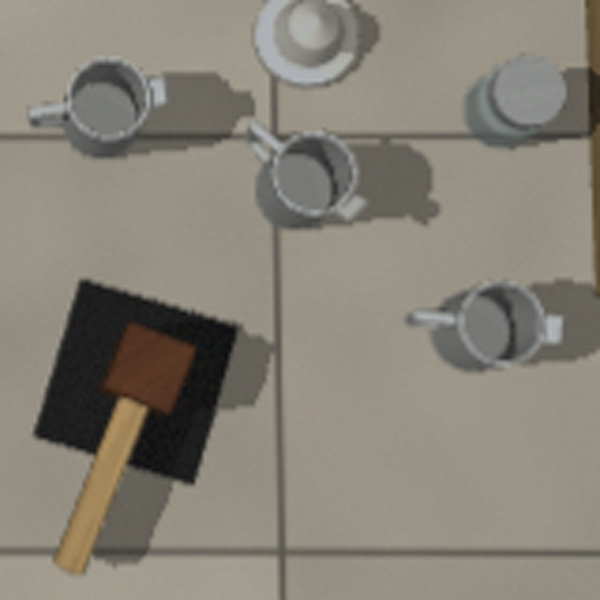

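View pics/c3.png

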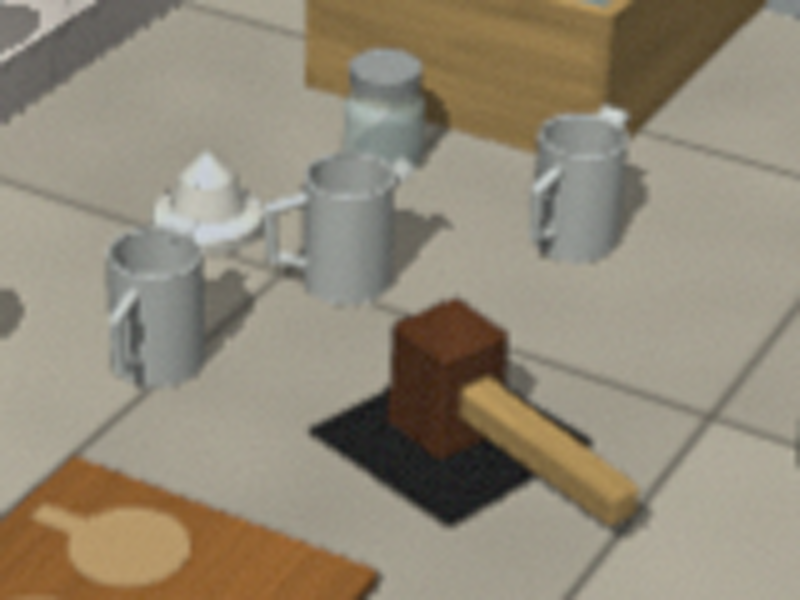

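```bash
cat > m.py <<'E'
from h import *
c=load('top0.png')
def a(p,z,o,s): return ray(c,o[0]+(p[0]+.5)/s-.5,o[1]+(p[1]+.5)/s-.5,z)[:2]
A=lambda p,z:a(p,z,(155,195),5); B=lambda p,z:a(p,z,(320,170),3.75)
np.set_printoptions(precision=1,suppress=True)
if __name__=='__main__':
    print('discs',*[A(p,15) for p in [(142,218),(310,215),(477,212),(644,210)]])
    print('tabs',*[A(p,15) for p in [(143,106),(311,105),(476,101),(641,98)]])
    print('pins',*[A(p,53) for p in [(267,399),(497,395)]])
    cs=[A(p,15) for p in [(44,87),(743,73),(747,438),(40,452)]]; print('board',*cs,sum(cs)/4)
    h=[B(p,76) for p in [(130,323),(196,348),(168,413),(104,389)]]; print('head',*h,sum(h)/4)
    print('hend',B((70,565),51))
    m=[B(p,4) for p in [(83,280),(238,325),(193,484),(35,435)]]; print('mat',*m,sum(m)/4)
    for ce,ha,sp in [((108,98),(35,116),(157,92)),((315,172),(255,128),(350,208)),((500,323),(412,319),(553,327))]:
        x=B(ce,80);h=B(ha,66);s=B(sp,78); d=h-x; e=x-s;f=h-s
        print('jug',x,[np.degrees(np.arctan2(v[1],v[0])) for v in(d,e,f)],np.linalg.norm(d))
    for n,p,z in [('funnel',(156,336),95),('reamer',(402,178),30),('jar',(461,193),75),('meas',(320,148),55),('bowl',(260,150),65)]: print(n,ray(c,*p,z)[:2])
E
python3 m.py
```

```text
discs [566.7 309.5] [568.3 219.2] [569.9 129.2] [570.9  39. ]
tabs [627.8 310.6] [628.4 219.9] [630.6 130.5] [632.2  41. ]
pins [467.5 231.3] [469.4 112. ]
board [638.2 364.2] [645.8 -14.4] [448.  -16.9] [441.1 359.9] [543.3 173.2]
head [ 513.8 -147.2] [ 496.7 -191.9] [ 452.5 -172.3] [ 468.8 -129.1] [ 482.9 -160.1]
hend [ 349.3 -106.4]
mat [ 551.  -119.2] [ 518.2 -230.9] [ 404.1 -196.9] [439.  -83.9] [ 478.1 -157.7]
jug [ 668.9 -133.1] [np.float64(100.9554520487753), np.float64(97.64283286055093), np.float64(99.62258289530043)] 50.870577418666194
jug [ 617.1 -274.3] [np.float64(48.966095916064255), np.float64(43.95248766994919), np.float64(46.94947426977285)] 50.8515818828798
jug [ 513.3 -397. ] [np.float64(85.97998742396149), np.float64(85.93609458241431), np.float64(85.96274260908096)] 55.91828898590632
funnel [314.3 345.4]
reamer [ 727.8 -281.1]
jar [ 676.4 -423.8]
meas [803.5 -60. ]
bowl [795.1  98.5]
```

View pics/wrist0.png

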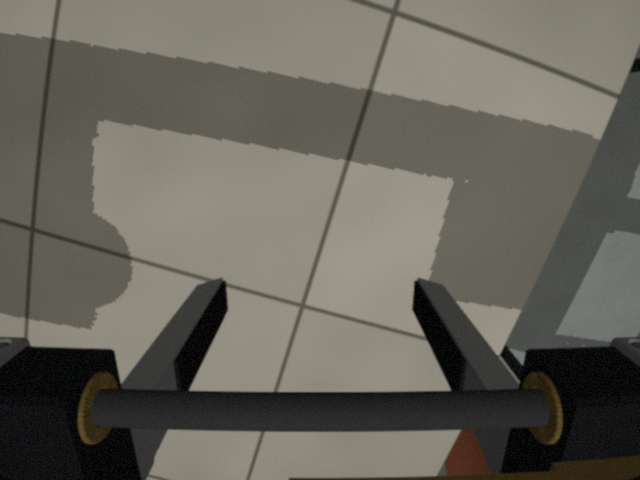

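```bash
cat > go.py <<'E'
import sys
from h import *
np.set_printoptions(precision=4,suppress=True)
def go(x,y,z,yaw,n1=None):
    s=manip.get_state(); R=np.array(s['tcp_rot']); p=np.array(s['ee_pos'])
    cy=np.degrees(np.arctan2(R[1,0],R[0,0])); d=(yaw-cy+180)%360-180
    a=np.radians(yaw); T=np.array([[np.cos(a),np.sin(a),0],[np.sin(a),-np.cos(a),0],[0,0,-1]])
    D=np.array([x,y,z])-p
    from scipy.spatial.transform import Rotation as Ro
    print('t',round(s['time'],2),'pos',p,'yaw',round(cy,2),'q',np.array(s['q']).round(1),'w',round(s['grip_width'],1),'F',np.array(s['wrist_force']))
    print('full dr (tool)',Ro.from_matrix(R.T@T).as_rotvec(),'turn deg',round(d,2),'offset after turn',T.T@D,'offset before turn',R.T@D)
if __name__=='__main__': go(*map(float,sys.argv[1:5]))
E
python3 go.py 441.1 -143.4 205 -21.9
```

```text
t 0.15 pos [ 164.1888 -550.4185  204.5744] yaw 16.61 q [-82.   11.9  88.4  -0.   79.8  -8.6] w 93.8 F [-0.1168  0.0655 -0.6478]
full dr (tool) [-0.0017  0.0004  0.672 ] turn deg -38.51 offset after turn [ 105.1153 -480.931    -0.4256] offset before turn [ 381.6796 -310.9095    0.1836]
```

Call:
{"fn": "play_rows", "kwargs": {
  "deltas": [
    {"offset":[0,0,0],"dr":[0,0,0.168]},
    {"offset":[0,0,0],"dr":[0,0,0.168]},
    {"offset":[0,0,0],"dr":[0,0,0.168]},
    {"offset":[0,0,0],"dr":[0,0,0.168]},
    {"offset":[9,-40,0],"dr":[0,0,0]},
    {"offset":[9,-40,0],"dr":[0,0,0]},
    {"offset":[9,-40,0],"dr":[0,0,0]},
    {"offset":[9,-40,0],"dr":[0,0,0]},
    {"offset":[9,-40,0],"dr":[0,0,0]},
    {"offset":[9,-40,0],"dr":[0,0,0]}
  ],
  "claw": 94,
  "grip_force": 60
}}

```text
time: 1.4
ee_pos: [304.4, -347.1, 205.1]
tcp_rot: [[0.928, -0.373, -0.0], [-0.373, -0.928, 0.0], [-0.0, -0.0, -1.0]]
wrist_force: [0.0, 0.2, 0.4]
grip_width: 93.7
```

Call:
{"fn": "play_rows", "kwargs": {
  "deltas": [
    {"offset":[9,-40,0],"dr":[0,0,0]},
    {"offset":[9,-40,0],"dr":[0,0,0]},
    {"offset":[9,-40,0],"dr":[0,0,0]},
    {"offset":[9,-40,0],"dr":[0,0,0]},
    {"offset":[8,-40,0],"dr":[0,0,0]},
    {"offset":[7,-40,0],"dr":[0,0,0]},
    {"offset":[0,0,0],"dr":[0,0,0]},
    {"offset":[0,0,0],"dr":[0,0,0]},
    {"offset":[0,0,0],"dr":[0,0,0]},
    {"offset":[0,0,0],"dr":[0,0,0]}
  ]
}}

```text
time: 2.65
ee_pos: [440.3, -145.7, 205.4]
tcp_rot: [[0.927, -0.375, -0.0], [-0.375, -0.927, -0.0], [-0.0, 0.0, -1.0]]
wrist_force: [0.1, -1.0, -0.1]
grip_width: 93.8
```

```bash
python3 go.py 441.1 -143.4 21 -21.9; python3 -c "
from h import *
snap('wrist','w1.png')"
```

```text
t 2.65 pos [ 440.319  -145.7176  205.4317] yaw -22.0 q [-29.   -2.  103.3  -0.   78.7  83. ] w 93.8 F [ 0.062  -0.9957 -0.1117]
full dr (tool) [ 0.0002  0.0001 -0.0018] turn deg 0.1 offset after turn [ -0.1398  -2.4416 184.4317] offset before turn [ -0.1287  -2.4738 184.4313]
```

View pics/w1.png

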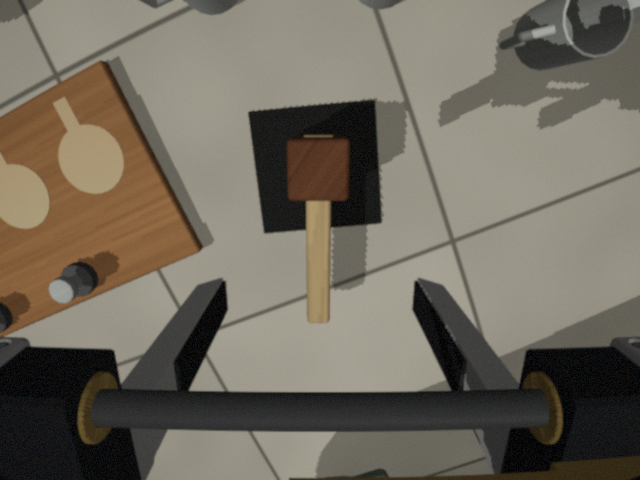

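Run:
```python
from h import *
c=load('w1.png')
h=[ray(c,*p,76) for p in [(288,139),(349,139),(349,200),(287,200)]]
print(sum(h)/4, ray(c,318,322,51),h)
for p in [(62,290),(88,161,),(20,196)]: print(ray(c,*p,53 if p[0]==62 else 15))
m=[ray(c,*p,4) for p in [(249,112),(375,99),(381,222),(265,233)]];print(sum(m)/4)
```

```text
[ 485.31108973 -161.75149104   76.        ] [ 349.16410349 -106.21787772   51.        ] [array([ 516.23931499, -149.08302889,   76.        ]), array([ 498.58574744, -192.75633293,   76.        ]), array([ 453.87030374, -175.69357452,   76.        ]), array([ 472.54899274, -129.47302782,   76.        ])]
[471.28325906 109.44761021  53.        ]
[571.67846551  42.66761683  15.        ]
[570.27952586 127.88128559  15.        ]
[ 479.28446758 -158.2052436     4.        ]
```

Call:
{"fn": "play_rows", "kwargs": {
  "deltas": [
    {"offset":[1,-2,24],"dr":[0,0,0]},
    {"offset":[0,0,30],"dr":[0,0,0]},
    {"offset":[0,0,30],"dr":[0,0,0]},
    {"offset":[0,0,30],"dr":[0,0,0]},
    {"offset":[0,0,25],"dr":[0,0,0]},
    {"offset":[0,0,20],"dr":[0,0,0]},
    {"offset":[0,0,15],"dr":[0,0,0]},
    {"offset":[0,0,10],"dr":[0,0,0]},
    {"offset":[0,0,0],"dr":[0,0,0]},
    {"offset":[0,0,0],"dr":[0,0,0]}
  ]
}}

```text
time: 3.95
ee_pos: [443.1, -143.7, 22.1]
tcp_rot: [[0.928, -0.373, 0.001], [-0.373, -0.928, -0.001], [0.001, 0.0, -1.0]]
wrist_force: [-0.4, -0.1, 0.0]
grip_width: 93.7
```

Call:
{"fn": "play_rows", "kwargs": {
  "deltas": [
    {"offset":[0,0,0],"dr":[0,0,0]},
    {"offset":[0,0,0],"dr":[0,0,0]},
    {"offset":[0,0,0],"dr":[0,0,0]},
    {"offset":[0,0,0],"dr":[0,0,0]},
    {"offset":[0,0,0],"dr":[0,0,0]},
    {"offset":[0,0,0],"dr":[0,0,0]},
    {"offset":[0,0,0],"dr":[0,0,0]},
    {"offset":[0,0,0],"dr":[0,0,0]},
    {"offset":[0,0,0],"dr":[0,0,0]},
    {"offset":[0,0,0],"dr":[0,0,0]}
  ],
  "claw": 0,
  "grip_force": 60
}}

```text
time: 5.2
ee_pos: [442.3, -143.4, 21.4]
tcp_rot: [[0.928, -0.373, -0.0], [-0.373, -0.928, -0.0], [-0.0, 0.0, -1.0]]
wrist_force: [-0.3, 0.4, -0.0]
grip_width: 21.5
```

Call:
{"fn": "play_rows", "kwargs": {
  "deltas": [
    {"offset":[0,0,-10],"dr":[0,0,0]},
    {"offset":[0,0,-15],"dr":[0,0,0]},
    {"offset":[0,0,-20],"dr":[0,0,0]},
    {"offset":[0,0,-25],"dr":[0,0,0]},
    {"offset":[0,0,-20],"dr":[0,0,0]},
    {"offset":[0,0,-10],"dr":[0,0,0]},
    {"offset":[0,0,0],"dr":[0,0,0]},
    {"offset":[0,0,0],"dr":[0,0,0]},
    {"offset":[0,0,0],"dr":[0,0,0]},
    {"offset":[0,0,0],"dr":[0,0,0]}
  ]
}}

```text
time: 6.45
ee_pos: [441.9, -143.1, 120.7]
tcp_rot: [[0.928, -0.373, -0.001], [-0.373, -0.928, 0.001], [-0.002, -0.0, -1.0]]
wrist_force: [0.3, 0.3, -2.4]
grip_width: 21.3
```

```bash
python3 go.py 428 128 121 -22; python3 -c "
from h import *
snap('wrist','w2.png')"
```

```text
t 6.45 pos [ 441.9439 -143.0902  120.7405] yaw -21.9 q [-28.6   3.6 108.3   0.   68.1  83.3] w 21.3 F [ 0.3026  0.2771 -2.4101]
full dr (tool) [-0.0002  0.0015  0.0017] turn deg -0.1 offset after turn [-114.4807 -246.127    -0.2595] offset before turn [-114.0583 -246.3231   -0.0342]
```

View pics/w2.png

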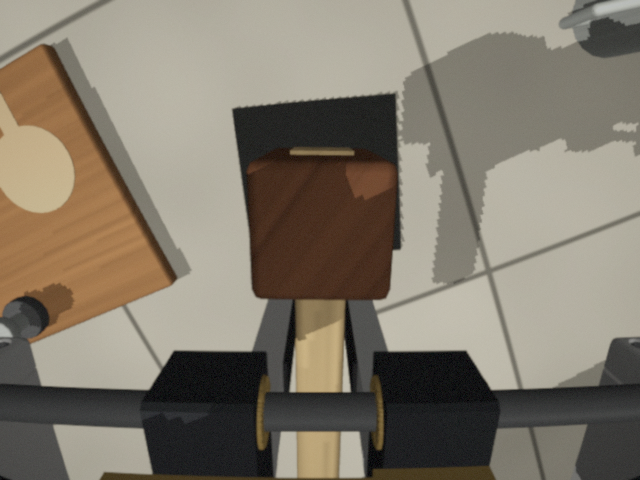

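The mallet is held level, with its head at (322,225) and the mat clear beneath. Next I'll move over the near pin.

Call:
{"fn": "play_rows", "kwargs": {
  "deltas": [
    {"offset":[-14.3,-30.8,0],"dr":[0,0,0]},
    {"offset":[-14.3,-30.8,0],"dr":[0,0,0]},
    {"offset":[-14.3,-30.8,0],"dr":[0,0,0]},
    {"offset":[-14.3,-30.8,0],"dr":[0,0,0]},
    {"offset":[-14.3,-30.8,0],"dr":[0,0,0]},
    {"offset":[-14.3,-30.8,0],"dr":[0,0,0]},
    {"offset":[-14.3,-30.8,0],"dr":[0,0,0]},
    {"offset":[-14.3,-30.8,0],"dr":[0,0,0]},
    {"offset":[0,0,0],"dr":[0,0,0]},
    {"offset":[0,0,0],"dr":[0,0,0]}
  ]
}}

```text
time: 7.75
ee_pos: [428.1, 127.7, 121.3]
tcp_rot: [[0.928, -0.373, -0.0], [-0.373, -0.928, -0.0], [-0.0, 0.001, -1.0]]
wrist_force: [0.2, 0.0, -3.0]
grip_width: 21.4
```

```bash
python3 go.py 428 128 121 -22; python3 -c "
from h import *
c=snap('top','t2.png')
import cv2
cv2.imwrite('pics/t2c.png',cv2.resize(c['image'][190:310,160:320],None,fx=5,fy=5))
c=snap('side','s2.png')
cv2.imwrite('pics/s2c.png',cv2.resize(c['image'][220:370,190:390],None,fx=4,fy=4))
"
```

```text
t 7.75 pos [428.0732 127.7005 121.2817] yaw -21.87 q [  5.5   1.3 110.7  -0.   68.  117.4] w 21.4 F [ 0.1722  0.0485 -3.0473]
full dr (tool) [0.0006 0.0001 0.0022] turn deg -0.13 offset after turn [-0.1801 -0.2503  0.2817] offset before turn [-0.1795 -0.2508  0.2816]
```

View pics/t2c.png

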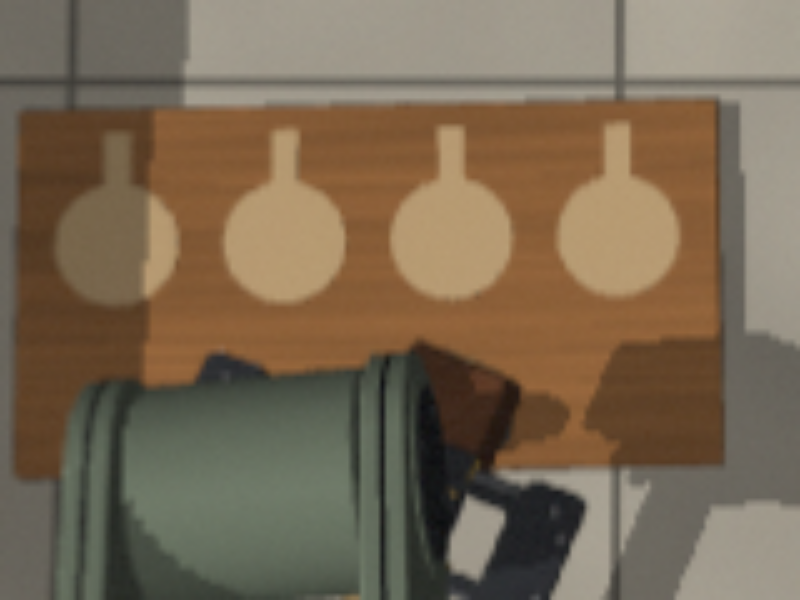

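View pics/s2c.png

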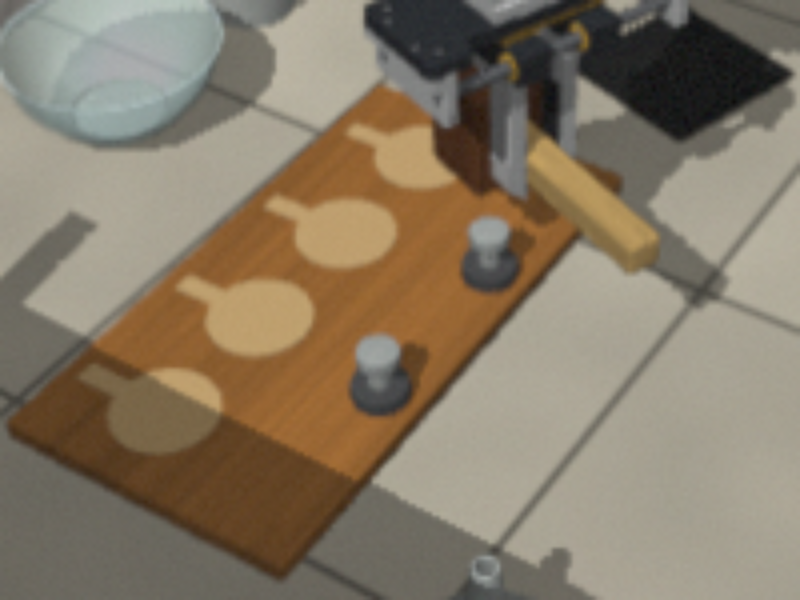

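Run:
```python
from h import *
c=load('s2.png')
print(proj(c,[[470,111,53],[468,231,53],[428.1+42,127.7-16.9,104]]))
# pin tops via side
for p in [(489,228),(378,349)]: print(ray(c,190+p[0]/4,220+p[1]/4,53))
# head lowest visible corner at (485,193)
a=np.radians(-22);ex=np.array([np.cos(a),np.sin(a),0]);ey=np.array([-ex[1],ex[0],0]);H=np.array([470.1,110.8,104])
print((proj(c,[H-25*ex+25*ey,H+25*ex+25*ey])-[190,220])*4)
```

```text
[[312.22471574 278.04858029]
 [284.32804177 308.12509939]
 [311.94506306 262.01173546]]
[472.05560279 107.71671743  53.        ]
[469.29480779 228.52836393  53.        ]
[[477.24081666 206.37208342]
 [429.80946534 162.17847777]]
```

Call:
{"fn": "play_rows", "kwargs": {
  "deltas": [
    {"offset":[0,0,20],"dr":[0,0,0]},
    {"offset":[0,0,20],"dr":[0,0,0]},
    {"offset":[0,0,5],"dr":[0,0,0]},
    {"offset":[0,0,5],"dr":[0,0,0]},
    {"offset":[0,0,5],"dr":[0,0,0]},
    {"offset":[0,0,5],"dr":[0,0,0]},
    {"offset":[0,0,5],"dr":[0,0,0]},
    {"offset":[0,0,2],"dr":[0,0,0]},
    {"offset":[0,0,0],"dr":[0,0,0]},
    {"offset":[0,0,0],"dr":[0,0,0]}
  ]
}}

```text
time: 9.1
ee_pos: [428.3, 128.0, 54.5]
tcp_rot: [[0.928, -0.373, 0.0], [-0.373, -0.928, 0.0], [0.0, -0.0, -1.0]]
wrist_force: [-0.5, -0.0, -2.2]
grip_width: 21.6
```

Call:
{"fn": "play_rows", "kwargs": {
  "deltas": [
    {"offset":[0,0,-10],"dr":[0,0,0]},
    {"offset":[0,0,-20],"dr":[0,0,0]},
    {"offset":[0,0,-20],"dr":[0,0,0]},
    {"offset":[0,0,-17],"dr":[0,0,0]},
    {"offset":[-14,-37,0],"dr":[0,0,0]},
    {"offset":[-15,-37,0],"dr":[0,0,0]},
    {"offset":[-15,-37,0],"dr":[0,0,0]},
    {"offset":[0,0,0],"dr":[0,0,0]},
    {"offset":[0,0,0],"dr":[0,0,0]},
    {"offset":[0,0,0],"dr":[0,0,0]}
  ]
}}

```text
time: 10.35
ee_pos: [428.8, 246.4, 121.6]
tcp_rot: [[0.927, -0.374, -0.0], [-0.374, -0.927, -0.0], [0.0, 0.0, -1.0]]
wrist_force: [0.0, 0.1, -2.6]
grip_width: 21.7
```

```bash
python3 go.py 427 248 121 -22; python3 -c "
from h import *
c=snap('top','t3.png')
import cv2
cv2.imwrite('pics/t3c.png',cv2.resize(c['image'][190:310,160:320],None,fx=5,fy=5))
c=snap('side','s3.png')
cv2.imwrite('pics/s3c.png',cv2.resize(c['image'][220:370,190:390],None,fx=4,fy=4))
snap('wrist','w3.png')
"
```

```text
t 10.35 pos [428.7858 246.3987 121.5691] yaw -21.97 q [ 19.9   7.2 104.3  -0.   68.5 131.8] w 21.7 F [ 0.0327  0.0814 -2.557 ]
full dr (tool) [ 0.0003 -0.0001  0.0005] turn deg -0.03 offset after turn [-2.2556 -0.8157  0.5691] offset before turn [-2.2552 -0.817   0.5687]
```

View pics/t3c.png

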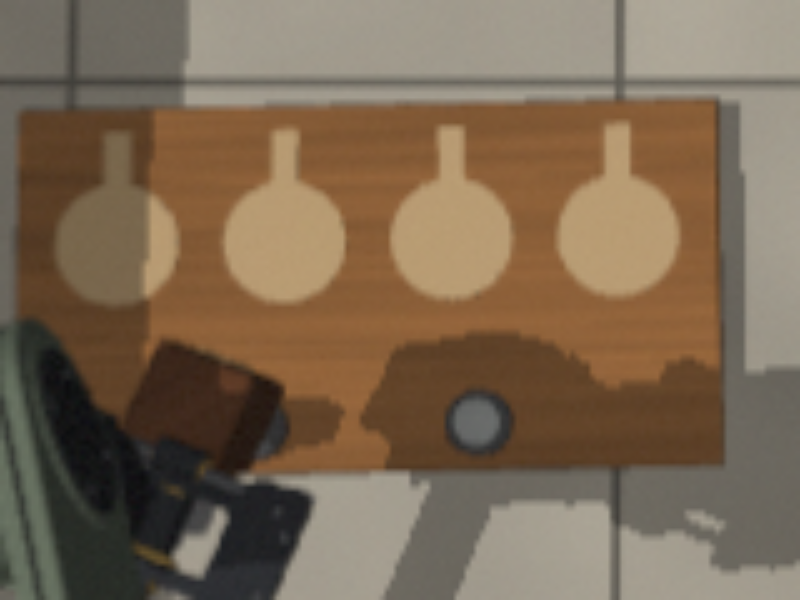

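View pics/s3c.png

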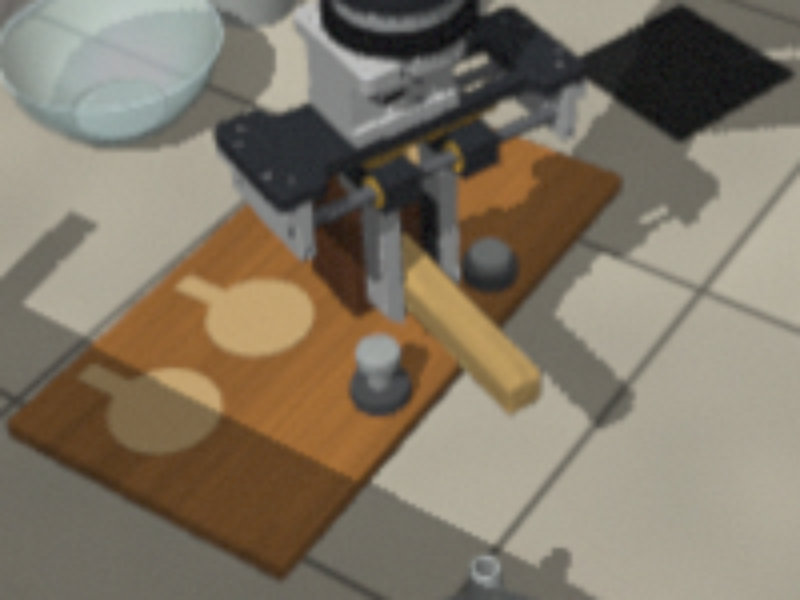

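View pics/w3.png

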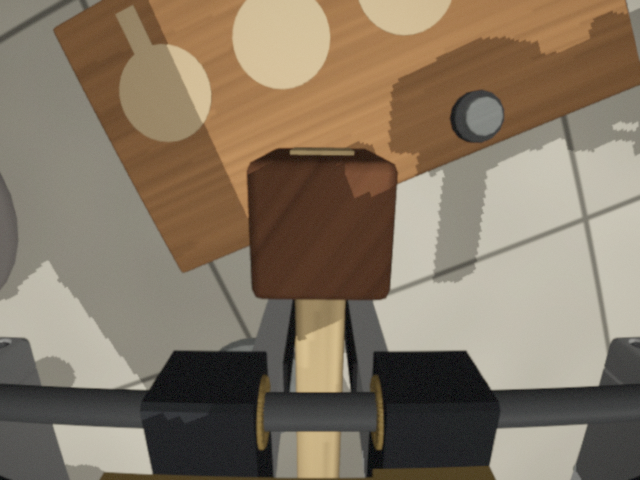

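The near pin is down: its head sits low on the collar at (489,262) in the side crop. The mallet head is over the far pin, so I'll press that one the same way.

Call:
{"fn": "play_rows", "kwargs": {
  "deltas": [
    {"offset":[-1,-1,20],"dr":[0,0,0]},
    {"offset":[0,0,20],"dr":[0,0,0]},
    {"offset":[0,0,5],"dr":[0,0,0]},
    {"offset":[0,0,5],"dr":[0,0,0]},
    {"offset":[0,0,5],"dr":[0,0,0]},
    {"offset":[0,0,5],"dr":[0,0,0]},
    {"offset":[0,0,5],"dr":[0,0,0]},
    {"offset":[0,0,2],"dr":[0,0,0]},
    {"offset":[0,0,0],"dr":[0,0,0]},
    {"offset":[0,0,0],"dr":[0,0,0]}
  ]
}}

```text
time: 11.75
ee_pos: [428.3, 248.7, 54.5]
tcp_rot: [[0.928, -0.373, 0.0], [-0.373, -0.928, 0.0], [0.0, -0.0, -1.0]]
wrist_force: [-0.7, 0.5, -3.2]
grip_width: 21.2
```

Call:
{"fn": "play_rows", "kwargs": {
  "deltas": [
    {"offset":[0,0,-10],"dr":[0,0,0]},
    {"offset":[0,0,-20],"dr":[0,0,0]},
    {"offset":[0,0,-20],"dr":[0,0,0]},
    {"offset":[0,0,-17],"dr":[0,0,0]},
    {"offset":[14,37,0],"dr":[0,0,0]},
    {"offset":[15,37,0],"dr":[0,0,0]},
    {"offset":[15,37,0],"dr":[0,0,0]},
    {"offset":[15,37,0],"dr":[0,0,0]},
    {"offset":[15,37,0],"dr":[0,0,0]},
    {"offset":[15,37,0],"dr":[0,0,0]}
  ]
}}

```text
time: 13.0
ee_pos: [428.1, 8.1, 122.2]
tcp_rot: [[0.928, -0.373, 0.001], [-0.373, -0.928, -0.0], [0.001, -0.0, -1.0]]
wrist_force: [0.9, -0.3, -2.6]
grip_width: 21.6
```

```bash
python3 go.py 439 -142 121 -22; python3 -c "
from h import *
c=snap('side','s4.png')
cv2.imwrite('pics/s4c.png',cv2.resize(c['image'][150:370,190:440],None,fx=3,fy=3,interpolation=cv2.INTER_CUBIC)[:600])
"
```

```text
t 13.0 pos [428.0771   8.1434 122.2433] yaw -21.89 q [-10.5  -1.2 113.1  -0.   68.  101.4] w 21.6 F [ 0.9392 -0.3158 -2.5797]
full dr (tool) [-0.0002 -0.0012  0.0019] turn deg -0.11 offset after turn [ 66.3722 135.1187   1.2433] offset before turn [ 66.1148 135.2444   1.2964]
```

View pics/s4c.png

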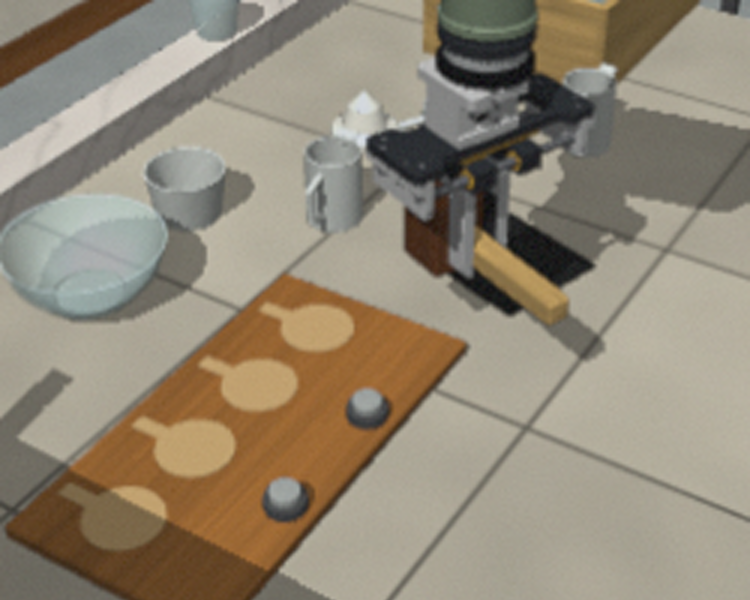

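Both pins are down, with heads low at (367,405) and (285,495). I'll take the mallet back to the mat.

Call:
{"fn": "play_rows", "kwargs": {
  "deltas": [
    {"offset":[12,27,0],"dr":[0,0,0]},
    {"offset":[12,27,0],"dr":[0,0,0]},
    {"offset":[12,27,0],"dr":[0,0,0]},
    {"offset":[12,27,0],"dr":[0,0,0]},
    {"offset":[10,20,0],"dr":[0,0,0]},
    {"offset":[0,0,20],"dr":[0,0,0]},
    {"offset":[0,0,25],"dr":[0,0,0]},
    {"offset":[0,0,15],"dr":[0,0,0]},
    {"offset":[0,0,10],"dr":[0,0,0]},
    {"offset":[0,0,0],"dr":[0,0,0]}
  ]
}}

```text
time: 14.3
ee_pos: [433.7, -130.6, 51.1]
tcp_rot: [[0.928, -0.373, -0.001], [-0.373, -0.928, 0.001], [-0.001, -0.0, -1.0]]
wrist_force: [1.0, -0.5, -2.0]
grip_width: 21.7
```

```bash
python3 go.py 437 -141 22 -22
```

```text
t 14.3 pos [ 433.7293 -130.6175   51.0818] yaw -21.88 q [-27.7   8.5 112.8  -0.   58.8  84.2] w 21.7 F [ 1.0133 -0.4772 -1.9743]
full dr (tool) [-0.0001  0.0012  0.002 ] turn deg -0.12 offset after turn [ 6.9219  8.4013 29.0818] offset before turn [ 6.9391  8.4183 29.0727]
```

Call:
{"fn": "play_rows", "kwargs": {
  "deltas": [
    {"offset":[7,8.5,0],"dr":[0,0,0]},
    {"offset":[0,0,10],"dr":[0,0,0]},
    {"offset":[0,0,9],"dr":[0,0,0]},
    {"offset":[0,0,5],"dr":[0,0,0]},
    {"offset":[0,0,3],"dr":[0,0,0]},
    {"offset":[0,0,1.5],"dr":[0,0,0]},
    {"offset":[0,0,0.5],"dr":[0,0,0]},
    {"offset":[0,0,0],"dr":[0,0,0]},
    {"offset":[0,0,0],"dr":[0,0,0]},
    {"offset":[0,0,0],"dr":[0,0,0]}
  ]
}}

```text
time: 15.55
ee_pos: [437.5, -141.5, 22.6]
tcp_rot: [[0.928, -0.373, 0.0], [-0.373, -0.928, -0.0], [0.0, 0.0, -1.0]]
wrist_force: [-0.2, 0.6, -2.9]
grip_width: 21.5
```

Call:
{"fn": "play_rows", "kwargs": {
  "deltas": [
    {"offset":[0,0,0.6],"dr":[0,0,0]},
    {"offset":[0,0,0.6],"dr":[0,0,0]},
    {"offset":[0,0,0],"dr":[0,0,0]},
    {"offset":[0,0,0],"dr":[0,0,0]},
    {"offset":[0,0,0],"dr":[0,0,0]},
    {"offset":[0,0,0],"dr":[0,0,0]},
    {"offset":[0,0,0],"dr":[0,0,0]},
    {"offset":[0,0,0],"dr":[0,0,0]},
    {"offset":[0,0,0],"dr":[0,0,0]},
    {"offset":[0,0,0],"dr":[0,0,0]}
  ]
}}

```text
time: 16.8
ee_pos: [437.4, -141.4, 21.4]
tcp_rot: [[0.928, -0.373, -0.0], [-0.373, -0.928, -0.0], [-0.0, 0.0, -1.0]]
wrist_force: [-1.1, 0.8, 4.3]
grip_width: 21.5
```

Call:
{"fn": "play_rows", "kwargs": {
  "deltas": [
    {"offset":[0,0,0],"dr":[0,0,0]},
    {"offset":[0,0,0],"dr":[0,0,0]},
    {"offset":[0,0,0],"dr":[0,0,0]},
    {"offset":[0,0,0],"dr":[0,0,0]},
    {"offset":[0,0,0],"dr":[0,0,0]},
    {"offset":[0,0,0],"dr":[0,0,0]},
    {"offset":[0,0,-10],"dr":[0,0,0]},
    {"offset":[0,0,-20],"dr":[0,0,0]},
    {"offset":[0,0,-30],"dr":[0,0,0]},
    {"offset":[0,0,-30],"dr":[0,0,0]}
  ],
  "claw": 80
}}

```text
time: 18.05
ee_pos: [437.4, -141.4, 112.7]
tcp_rot: [[0.928, -0.373, 0.0], [-0.373, -0.928, -0.0], [0.0, 0.0, -1.0]]
wrist_force: [0.4, 0.5, 0.8]
grip_width: 80.0
```

Call:
{"fn": "play_rows", "kwargs": {
  "deltas": [
    {"offset":[0,0,-30],"dr":[0,0,0]},
    {"offset":[0,0,-30],"dr":[0,0,0]},
    {"offset":[0,0,-30],"dr":[0,0,0]},
    {"offset":[-30,0,0],"dr":[0,0,-0.15]},
    {"offset":[-30,0,0],"dr":[0,0,-0.15]},
    {"offset":[-30,0,0],"dr":[0,0,-0.15]},
    {"offset":[0,0,0],"dr":[0,0,-0.15]},
    {"offset":[0,0,0],"dr":[0,0,-0.15]},
    {"offset":[0,0,0],"dr":[0,0,-0.15]},
    {"offset":[0,0,0],"dr":[0,0,-0.15]}
  ],
  "claw": 94
}}

```text
time: 19.3
ee_pos: [350.4, -120.9, 202.0]
tcp_rot: [[0.782, 0.623, 0.001], [0.623, -0.782, -0.001], [0.0, 0.001, -1.0]]
wrist_force: [0.3, 0.4, -0.2]
grip_width: 94.1
```

```bash
python3 go.py 668 -133 130 99; python3 -c "
from h import *
c=snap('top','t5.png')
cv2.imwrite('pics/t5c.png',cv2.resize(c['image'][170:320,310:490],None,fx=4,fy=4,interpolation=cv2.INTER_CUBIC)[:600])
c=snap('side','s5.png')
cv2.imwrite('pics/s5c.png',cv2.resize(c['image'][150:370,190:440],None,fx=3,fy=3,interpolation=cv2.INTER_CUBIC)[:600])
"
```

```text
t 19.3 pos [ 350.4404 -120.8684  201.9574] yaw 38.55 q [-32.5 -14.7 114.7   0.   80.   19. ] w 94.1 F [ 0.3321  0.3725 -0.1616]
full dr (tool) [ 0.0012  0.0002 -1.0551] turn deg 60.45 offset after turn [-61.6595 311.7521  71.9574] offset before turn [240.7822 207.2939  72.2657]
```

View pics/t5c.png

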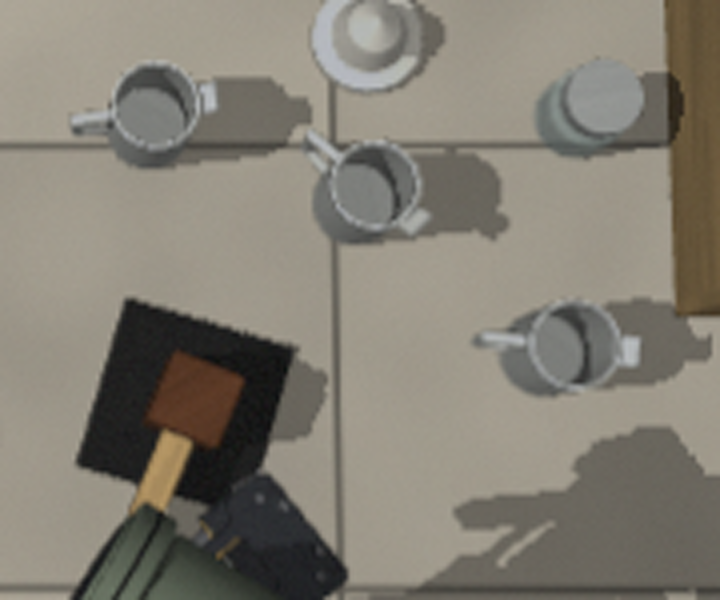

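View pics/s5c.png

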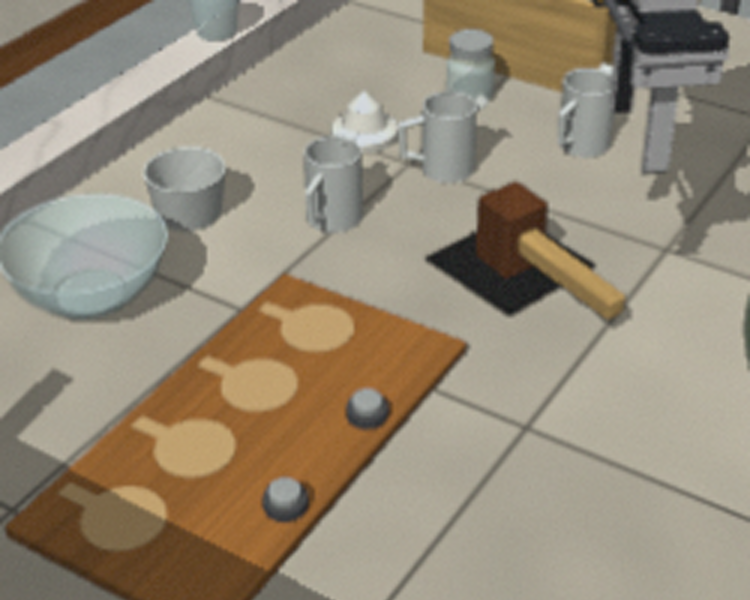

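The mallet stands on its mat and the jugs haven't moved. I'll pick jug 1 first.

Call:
{"fn": "play_rows", "kwargs": {
  "deltas": [
    {"offset":[0,0,0],"dr":[0,0,-0.1507]},
    {"offset":[0,0,0],"dr":[0,0,-0.1507]},
    {"offset":[0,0,0],"dr":[0,0,-0.1507]},
    {"offset":[0,0,0],"dr":[0,0,-0.1507]},
    {"offset":[0,0,0],"dr":[0,0,-0.1507]},
    {"offset":[0,0,0],"dr":[0,0,-0.1507]},
    {"offset":[0,0,0],"dr":[0,0,-0.1507]},
    {"offset":[-7,35,0],"dr":[0,0,0]},
    {"offset":[-7,35,0],"dr":[0,0,0]},
    {"offset":[-7,35,0],"dr":[0,0,0]}
  ]
}}

```text
time: 20.65
ee_pos: [458.6, -125.8, 201.7]
tcp_rot: [[-0.148, 0.989, 0.001], [0.989, 0.148, -0.0], [-0.001, 0.001, -1.0]]
wrist_force: [0.3, -0.4, 0.5]
grip_width: 94.2
```

Call:
{"fn": "play_rows", "kwargs": {
  "deltas": [
    {"offset":[-7,35,0],"dr":[0,0,0]},
    {"offset":[-7,35,0],"dr":[0,0,0]},
    {"offset":[-7,35,0],"dr":[0,0,0]},
    {"offset":[-7,35,0],"dr":[0,0,0]},
    {"offset":[-7,32,0],"dr":[0,0,0]},
    {"offset":[0,0,0],"dr":[0,0,0]},
    {"offset":[0,0,0],"dr":[0,0,0]},
    {"offset":[0,0,0],"dr":[0,0,0]},
    {"offset":[0,0,0],"dr":[0,0,0]},
    {"offset":[0,0,0],"dr":[0,0,0]}
  ]
}}

```text
time: 21.9
ee_pos: [632.4, -134.3, 201.6]
tcp_rot: [[-0.151, 0.989, 0.0], [0.989, 0.151, -0.0], [-0.0, 0.0, -1.0]]
wrist_force: [-0.1, 0.3, 0.1]
grip_width: 94.0
```

```bash
python3 go.py 668 -133 30 99; python3 -c "
from h import *
snap('wrist','w6.png')"
```

```text
t 21.9 pos [ 632.37   -134.3381  201.5988] yaw 98.68 q [-19.7  20.6  77.7   0.   81.7 -28.3] w 94.0 F [-0.1098  0.3314  0.0662]
full dr (tool) [ 0.0003  0.0001 -0.0056] turn deg 0.32 offset after turn [ -4.2521  35.4006 171.5988] offset before turn [ -4.0364  35.3793 171.6084]
```

View pics/w6.png

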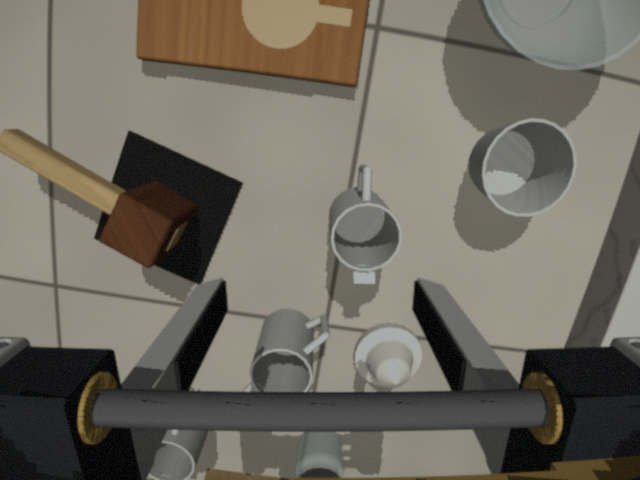

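```bash
python3 - <<'E'
from h import *
c=load('w6.png')
r=ray(c,365.5,236.5,80);h=ray(c,366,172,66);s=ray(c,364,277,78);print(r,h,s,[np.degrees(np.arctan2(*(a-b)[1::-1])) for a,b in((h,r),(h,s),(r,s))])
for p,z in [((278,12),15),((290,370),80)]: print(ray(c,*p,z))
E
python3 go.py 668 -133 30 99.6
```

```text
[ 669.88578899 -132.37846009   80.        ] [662.73500886 -82.88738681  66.        ] [ 675.48881908 -167.80124876   78.        ] [np.float64(98.22155618046595), np.float64(98.54180609939455), np.float64(98.9883413598793)]
[570.84901263  35.75427397  15.        ]
[ 625.85975551 -266.13304707   80.        ]
t 21.95 pos [ 632.4611 -134.3454  201.553 ] yaw 98.69 q [-19.7  20.6  77.7  -0.   81.7 -28.3] w 93.9 F [-1.2565 -0.2243 -0.4491]
full dr (tool) [ 0.0002  0.0001 -0.016 ] turn deg 0.91 offset after turn [ -4.6002  35.2655 171.553 ] offset before turn [ -4.0138  35.2977 171.5611]
```

Call:
{"fn": "play_rows", "kwargs": {
  "deltas": [
    {"offset":[-4,36.5,20],"dr":[0,0,0]},
    {"offset":[0,0,35],"dr":[0,0,0]},
    {"offset":[0,0,30],"dr":[0,0,0]},
    {"offset":[0,0,30],"dr":[0,0,0]},
    {"offset":[0,0,25],"dr":[0,0,0]},
    {"offset":[0,0,20],"dr":[0,0,0]},
    {"offset":[0,0,11],"dr":[0,0,0]},
    {"offset":[0,0,0],"dr":[0,0,0]},
    {"offset":[0,0,0],"dr":[0,0,0]},
    {"offset":[0,0,0],"dr":[0,0,0]}
  ]
}}

```text
time: 23.2
ee_pos: [670.4, -133.0, 31.7]
tcp_rot: [[-0.151, 0.988, 0.002], [0.988, 0.151, -0.001], [-0.001, 0.002, -1.0]]
wrist_force: [-0.4, -0.4, 0.0]
grip_width: 93.8
```

Call:
{"fn": "play_rows", "kwargs": {
  "deltas": [
    {"offset":[0,0,0],"dr":[0,0,0]},
    {"offset":[0,0,0],"dr":[0,0,0]},
    {"offset":[0,0,0],"dr":[0,0,0]},
    {"offset":[0,0,0],"dr":[0,0,0]},
    {"offset":[0,0,0],"dr":[0,0,0]},
    {"offset":[0,0,0],"dr":[0,0,0]},
    {"offset":[0,0,0],"dr":[0,0,0]},
    {"offset":[0,0,0],"dr":[0,0,0]},
    {"offset":[0,0,0],"dr":[0,0,0]},
    {"offset":[0,0,0],"dr":[0,0,0]}
  ],
  "claw": 40,
  "grip_force": 25
}}

```text
time: 24.45
ee_pos: [669.5, -132.7, 30.3]
tcp_rot: [[-0.151, 0.988, 0.0], [0.988, 0.151, -0.0], [-0.0, 0.0, -1.0]]
wrist_force: [1.8, 0.5, 0.5]
grip_width: 58.8
```

Call:
{"fn": "play_rows", "kwargs": {
  "deltas": [
    {"offset":[0,0,-10],"dr":[0,0,0]},
    {"offset":[0,0,-20],"dr":[0,0,0]},
    {"offset":[0,0,-30],"dr":[0,0,0]},
    {"offset":[0,0,-30],"dr":[0,0,0]},
    {"offset":[0,0,-20],"dr":[0,0,0]},
    {"offset":[0,0,-10],"dr":[0,0,0]},
    {"offset":[0,0,0],"dr":[0,0,0]},
    {"offset":[0,0,0],"dr":[0,0,0]},
    {"offset":[0,0,0],"dr":[0,0,0]},
    {"offset":[0,0,0],"dr":[0,0,0]}
  ]
}}

```text
time: 25.7
ee_pos: [668.9, -132.6, 149.2]
tcp_rot: [[-0.151, 0.988, -0.002], [0.988, 0.151, 0.001], [0.001, -0.002, -1.0]]
wrist_force: [-0.1, -0.3, -2.1]
grip_width: 58.6
```

```bash
python3 go.py 568.5 219.2 150 0.9; python3 -c "
from h import *
snap('wrist','w7.png')"
```

```text
t 25.7 pos [ 668.9247 -132.5887  149.1883] yaw 98.7 q [-18.5  27.2  74.8   0.   78.1 -27.2] w 58.6 F [-0.1439 -0.322  -2.1321]
full dr (tool) [-0.0018  0.0007  1.7069] turn deg -97.8 offset after turn [ -94.8867 -353.3227   -0.8117] offset before turn [362.9319 -46.0574  -0.452 ]
```

View pics/w7.png

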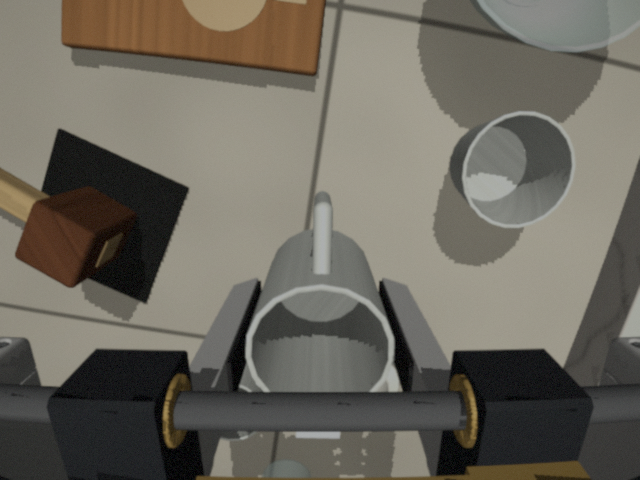

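The jug is held, with its handle at (322,240) straight along tool x. Next I'll turn and carry it.

Call:
{"fn": "play_rows", "kwargs": {
  "deltas": [
    {"offset":[0,0,0],"dr":[0,0,0.1707]},
    {"offset":[0,0,0],"dr":[0,0,0.1707]},
    {"offset":[0,0,0],"dr":[0,0,0.1707]},
    {"offset":[0,0,0],"dr":[0,0,0.1707]},
    {"offset":[0,0,0],"dr":[0,0,0.1707]},
    {"offset":[0,0,0],"dr":[0,0,0.1707]},
    {"offset":[0,0,0],"dr":[0,0,0.1707]},
    {"offset":[0,0,0],"dr":[0,0,0.1707]},
    {"offset":[0,0,0],"dr":[0,0,0.1707]},
    {"offset":[0,0,0],"dr":[0,0,0.1707]}
  ]
}}

```text
time: 27.0
ee_pos: [669.3, -132.7, 150.0]
tcp_rot: [[1.0, 0.01, -0.0], [0.01, -1.0, 0.0], [-0.0, -0.0, -1.0]]
wrist_force: [-0.0, 0.2, -1.3]
grip_width: 59.0
```

Call:
{"fn": "play_rows", "kwargs": {
  "deltas": [
    {"offset":[-9.5,-35.3,0],"dr":[0,0,0]},
    {"offset":[-9.5,-35.3,0],"dr":[0,0,0]},
    {"offset":[-9.5,-35.3,0],"dr":[0,0,0]},
    {"offset":[-9.5,-35.3,0],"dr":[0,0,0]},
    {"offset":[-9.5,-35.3,0],"dr":[0,0,0]},
    {"offset":[-9.5,-35.3,0],"dr":[0,0,0]},
    {"offset":[-9.5,-35.3,0],"dr":[0,0,0]},
    {"offset":[-9.5,-35.3,0],"dr":[0,0,0]},
    {"offset":[-9.5,-35.3,0],"dr":[0,0,0]},
    {"offset":[-9.4,-35.3,0],"dr":[0,0,0]}
  ]
}}

```text
time: 28.25
ee_pos: [568.6, 219.9, 150.3]
tcp_rot: [[1.0, 0.016, 0.0], [0.016, -1.0, 0.0], [0.0, -0.0, -1.0]]
wrist_force: [-0.3, 0.1, -3.0]
grip_width: 58.3
```

Call:
{"fn": "play_rows", "kwargs": {
  "deltas": [
    {"offset":[0,0,0],"dr":[0,0,0]},
    {"offset":[0,0,0],"dr":[0,0,0]},
    {"offset":[0,0,15],"dr":[0,0,0]},
    {"offset":[0,0,25],"dr":[0,0,0]},
    {"offset":[0,0,20],"dr":[0,0,0]},
    {"offset":[0,0,10],"dr":[0,0,0]},
    {"offset":[0,0,5],"dr":[0,0,0]},
    {"offset":[0,0,0],"dr":[0,0,0]},
    {"offset":[0,0,0],"dr":[0,0,0]},
    {"offset":[0,0,0],"dr":[0,0,0]}
  ]
}}

```text
time: 29.5
ee_pos: [569.6, 219.0, 76.1]
tcp_rot: [[1.0, 0.016, 0.002], [0.016, -1.0, 0.0], [0.002, -0.0, -1.0]]
wrist_force: [0.2, -0.1, -2.5]
grip_width: 58.6
```

```bash
python3 go.py 569 219 45.6 0.9; python3 -c "
from h import *
snap('wrist','w8.png')
c=snap('side','s8.png')
cv2.imwrite('pics/s8c.png',cv2.resize(c['image'][150:370,190:440],None,fx=3,fy=3,interpolation=cv2.INTER_CUBIC)[:600])"
```

```text
t 29.5 pos [569.5978 218.9615  76.1469] yaw 0.91 q [ 12.9  23.4  89.7   0.   66.8 102. ] w 58.6 F [ 0.1979 -0.0759 -2.5257]
full dr (tool) [-0.0003 -0.0016  0.0002] turn deg -0.01 offset after turn [-0.5972 -0.0479 30.5469] offset before turn [-0.6463 -0.0373 30.5459]
```

View pics/w8.png

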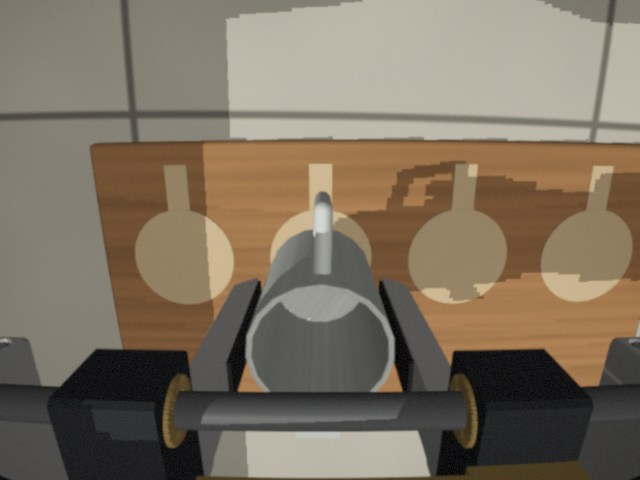

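View pics/s8c.png

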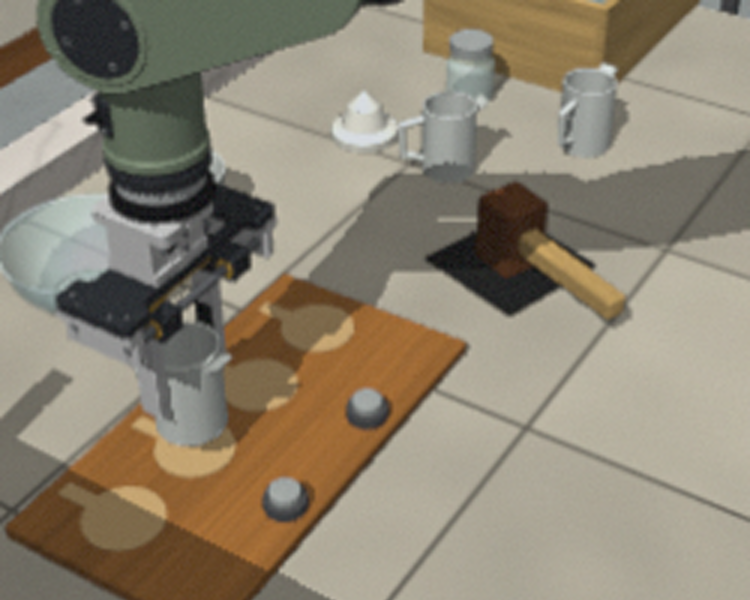

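Jug 1 is over the second outline with its handle over the tab. I'll lower it.

Call:
{"fn": "play_rows", "kwargs": {
  "deltas": [
    {"offset":[0,0,10],"dr":[0,0,0]},
    {"offset":[0,0,10],"dr":[0,0,0]},
    {"offset":[0,0,5],"dr":[0,0,0]},
    {"offset":[0,0,2],"dr":[0,0,0]},
    {"offset":[0,0,1],"dr":[0,0,0]},
    {"offset":[0,0,1],"dr":[0,0,0]},
    {"offset":[0,0,0.5],"dr":[0,0,0]},
    {"offset":[0,0,0],"dr":[0,0,0]},
    {"offset":[0,0,0],"dr":[0,0,0]},
    {"offset":[0,0,0],"dr":[0,0,0]}
  ]
}}

```text
time: 30.85
ee_pos: [569.0, 218.7, 45.8]
tcp_rot: [[1.0, 0.016, 0.0], [0.016, -1.0, 0.0], [0.0, -0.0, -1.0]]
wrist_force: [-0.3, -0.2, -1.6]
grip_width: 58.9
```

Call:
{"fn": "play_rows", "kwargs": {
  "deltas": [
    {"offset":[0,0,0.6],"dr":[0,0,0]},
    {"offset":[0,0,0],"dr":[0,0,0]},
    {"offset":[0,0,0],"dr":[0,0,0]},
    {"offset":[0,0,0],"dr":[0,0,0]},
    {"offset":[0,0,0],"dr":[0,0,0]},
    {"offset":[0,0,0],"dr":[0,0,0]},
    {"offset":[0,0,0],"dr":[0,0,0]},
    {"offset":[0,0,0],"dr":[0,0,0]},
    {"offset":[0,0,0],"dr":[0,0,0]},
    {"offset":[0,0,0],"dr":[0,0,0]}
  ]
}}

```text
time: 32.1
ee_pos: [569.1, 218.7, 45.3]
tcp_rot: [[1.0, 0.016, 0.0], [0.016, -1.0, 0.0], [0.0, -0.0, -1.0]]
wrist_force: [0.3, 0.6, -0.3]
grip_width: 58.7
```

Call:
{"fn": "play_rows", "kwargs": {
  "deltas": [
    {"offset":[0,0,0],"dr":[0,0,0]},
    {"offset":[0,0,0],"dr":[0,0,0]},
    {"offset":[0,0,0],"dr":[0,0,0]},
    {"offset":[0,0,0],"dr":[0,0,0]},
    {"offset":[0,0,0],"dr":[0,0,0]},
    {"offset":[0,0,-10],"dr":[0,0,0]},
    {"offset":[0,0,-20],"dr":[0,0,0]},
    {"offset":[0,0,-30],"dr":[0,0,0]},
    {"offset":[0,0,-30],"dr":[0,0,0]},
    {"offset":[0,0,-30],"dr":[0,0,0]}
  ],
  "claw": 80
}}

```text
time: 33.35
ee_pos: [569.6, 218.9, 168.2]
tcp_rot: [[1.0, 0.016, 0.003], [0.016, -1.0, 0.001], [0.003, -0.001, -1.0]]
wrist_force: [0.1, 0.1, 0.0]
grip_width: 80.1
```

```bash
python3 go.py 580 -265 200 47; python3 -c "
from h import *
snap('wrist','w9.png')
c=snap('top','t9.png')
cv2.imwrite('pics/t9c.png',cv2.resize(c['image'][170:320,310:490],None,fx=4,fy=4,interpolation=cv2.INTER_CUBIC)[:600])"
```

```text
t 33.35 pos [569.576  218.8703 168.1921] yaw 0.9 q [ 12.9  17.7  85.5  -0.   76.6 102. ] w 80.1 F [0.1224 0.0686 0.0072]
full dr (tool) [ 0.0005 -0.0026 -0.8046] turn deg 46.1 offset after turn [-346.7712  337.6224  -31.8079] offset before turn [  2.8831 483.9576 -32.0565]
```

View pics/w9.png

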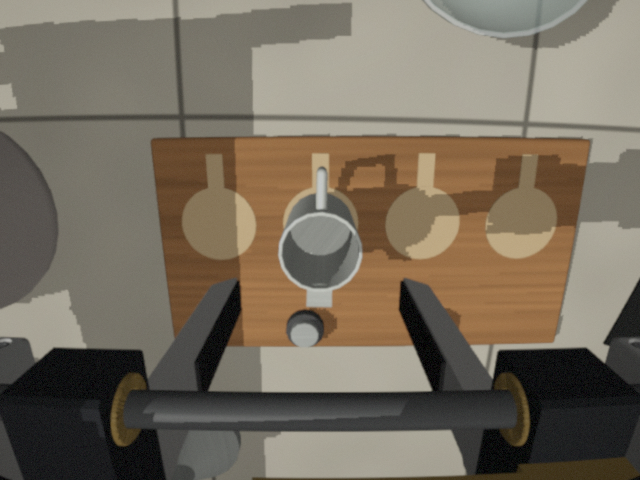

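View pics/t9c.png

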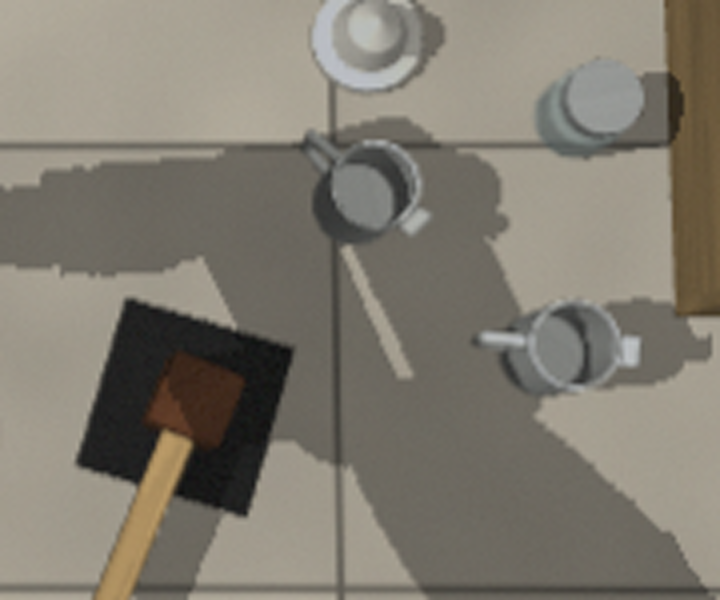

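Jug 1 stands well, and jugs 2 and 3 haven't moved. Next is jug 2.

Call:
{"fn": "play_rows", "kwargs": {
  "deltas": [
    {"offset":[0,40,-4],"dr":[0,0,0]},
    {"offset":[0,40,-4],"dr":[0,0,0]},
    {"offset":[0,40,-4],"dr":[0,0,0]},
    {"offset":[0,40,-4],"dr":[0,0,0]},
    {"offset":[0,40,-4],"dr":[0,0,0]},
    {"offset":[0,40,-4],"dr":[0,0,0]},
    {"offset":[0,40,-4],"dr":[0,0,0]},
    {"offset":[0,40,-4],"dr":[0,0,0]},
    {"offset":[0,40,0],"dr":[0,0,0]},
    {"offset":[0,40,0],"dr":[0,0,0]}
  ],
  "claw": 94
}}

```text
time: 34.7
ee_pos: [574.8, -182.3, 196.6]
tcp_rot: [[1.0, 0.016, -0.001], [0.016, -1.0, 0.0], [-0.001, -0.0, -1.0]]
wrist_force: [0.1, -0.2, -0.5]
grip_width: 94.0
```

Call:
{"fn": "play_rows", "kwargs": {
  "deltas": [
    {"offset":[1,40,0],"dr":[0,0,0]},
    {"offset":[1,30,0],"dr":[0,0,0]},
    {"offset":[1,14,0],"dr":[0,0,0]},
    {"offset":[0,0,0],"dr":[0,0,-0.161]},
    {"offset":[0,0,0],"dr":[0,0,-0.161]},
    {"offset":[0,0,0],"dr":[0,0,-0.161]},
    {"offset":[0,0,0],"dr":[0,0,-0.161]},
    {"offset":[0,0,0],"dr":[0,0,-0.161]},
    {"offset":[0,0,0],"dr":[0,0,0]},
    {"offset":[0,0,0],"dr":[0,0,0]}
  ]
}}

```text
time: 35.95
ee_pos: [579.6, -264.6, 197.0]
tcp_rot: [[0.683, 0.73, -0.0], [0.73, -0.683, 0.0], [0.0, -0.0, -1.0]]
wrist_force: [-0.6, -0.2, -0.4]
grip_width: 94.2
```

```bash
python3 -c "
from h import *
snap('wrist','w10.png')"; python3 go.py 618 -273 30 46.9
```

```text
t 36.0 pos [ 579.6017 -264.7613  197.0508] yaw 46.94 q [-32.3  19.7  79.5   0.   80.9  10.7] w 94.1 F [ 0.4452  0.6703 -0.0837]
full dr (tool) [-0.0003 -0.0001  0.0008] turn deg -0.04 offset after turn [ 20.221   33.6663 167.0508] offset before turn [ 20.183   33.7258 167.0434]
```

View pics/w10.png

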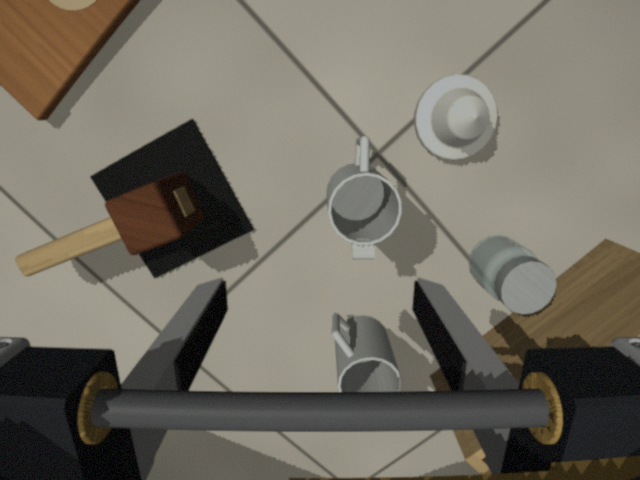

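```bash
python3 - <<'E'
from h import *
c=load('w10.png')
r=ray(c,365,209,80);h=ray(c,365,141,66);s=ray(c,364,252,78);print(r,h,s,[np.degrees(np.arctan2(*(a-b)[1::-1])) for a,b in((h,r),(h,s),(r,s))])
E
python3 go.py 617.5 -273 30 46
```

```text
[ 618.65260216 -273.83315567   80.        ] [ 653.50158728 -236.58824898   66.        ] [ 594.59236117 -300.42288182   78.        ] [np.float64(46.90343017093567), np.float64(47.2979047230889), np.float64(47.85900515017211)]
t 36.0 pos [ 579.6017 -264.7613  197.0508] yaw 46.94 q [-32.3  19.7  79.5   0.   80.9  10.7] w 94.1 F [ 0.4452  0.6703 -0.0837]
full dr (tool) [-0.0003 -0.0001  0.0165] turn deg -0.94 offset after turn [ 20.3999  32.9849 167.0508] offset before turn [ 19.8416  33.3604 167.0435]
```

Call:
{"fn": "play_rows", "kwargs": {
  "deltas": [
    {"offset":[19.5,34.4,0],"dr":[0,0,0]},
    {"offset":[0,0,35],"dr":[0,0,0]},
    {"offset":[0,0,35],"dr":[0,0,0]},
    {"offset":[0,0,30],"dr":[0,0,0]},
    {"offset":[0,0,30],"dr":[0,0,0]},
    {"offset":[0,0,25],"dr":[0,0,0]},
    {"offset":[0,0,12],"dr":[0,0,0]},
    {"offset":[0,0,0],"dr":[0,0,0]},
    {"offset":[0,0,0],"dr":[0,0,0]},
    {"offset":[0,0,0],"dr":[0,0,0]}
  ]
}}

```text
time: 37.25
ee_pos: [619.1, -275.0, 31.8]
tcp_rot: [[0.682, 0.732, 0.002], [0.732, -0.682, -0.001], [0.001, 0.003, -1.0]]
wrist_force: [-0.1, -0.4, 0.7]
grip_width: 94.3
```

Call:
{"fn": "play_rows", "kwargs": {
  "deltas": [
    {"offset":[0,0,0],"dr":[0,0,0]},
    {"offset":[0,0,0],"dr":[0,0,0]},
    {"offset":[0,0,0],"dr":[0,0,0]},
    {"offset":[0,0,0],"dr":[0,0,0]},
    {"offset":[0,0,0],"dr":[0,0,0]},
    {"offset":[0,0,0],"dr":[0,0,0]},
    {"offset":[0,0,0],"dr":[0,0,0]},
    {"offset":[0,0,0],"dr":[0,0,0]},
    {"offset":[0,0,0],"dr":[0,0,0]},
    {"offset":[0,0,0],"dr":[0,0,0]}
  ],
  "claw": 40,
  "grip_force": 25
}}

```text
time: 38.5
ee_pos: [618.1, -274.4, 30.1]
tcp_rot: [[0.682, 0.732, 0.0], [0.732, -0.682, -0.0], [0.0, 0.0, -1.0]]
wrist_force: [-0.2, -0.0, 0.4]
grip_width: 58.4
```

Call:
{"fn": "play_rows", "kwargs": {
  "deltas": [
    {"offset":[0,0,-10],"dr":[0,0,0]},
    {"offset":[0,0,-20],"dr":[0,0,0]},
    {"offset":[0,0,-30],"dr":[0,0,0]},
    {"offset":[0,0,-30],"dr":[0,0,0]},
    {"offset":[0,0,-30],"dr":[0,0,0]},
    {"offset":[0,0,-10],"dr":[0,0,0]},
    {"offset":[0,0,0],"dr":[0,0,0]},
    {"offset":[0,0,0],"dr":[0,0,0]},
    {"offset":[0,0,0],"dr":[0,0,0]},
    {"offset":[0,0,0],"dr":[0,0,0]}
  ]
}}

```text
time: 39.75
ee_pos: [617.5, -274.1, 158.9]
tcp_rot: [[0.682, 0.732, -0.002], [0.732, -0.682, 0.001], [-0.0, -0.002, -1.0]]
wrist_force: [-0.0, -0.1, -1.6]
grip_width: 58.6
```

```bash
python3 go.py 570.5 129 160 0.9; python3 -c "
from h import *
snap('wrist','w11.png')"
```

```text
t 39.75 pos [ 617.5415 -274.0542  158.9226] yaw 47.02 q [-31.3  26.   75.4   0.   78.7  11.7] w 58.6 F [-0.0133 -0.0758 -1.5836]
full dr (tool) [-0.0017  0.0011  0.8049] turn deg -46.12 offset after turn [ -40.7048 -403.7434   -1.0774] offset before turn [ 262.7932 -309.2025   -0.5676]
```

View pics/w11.png

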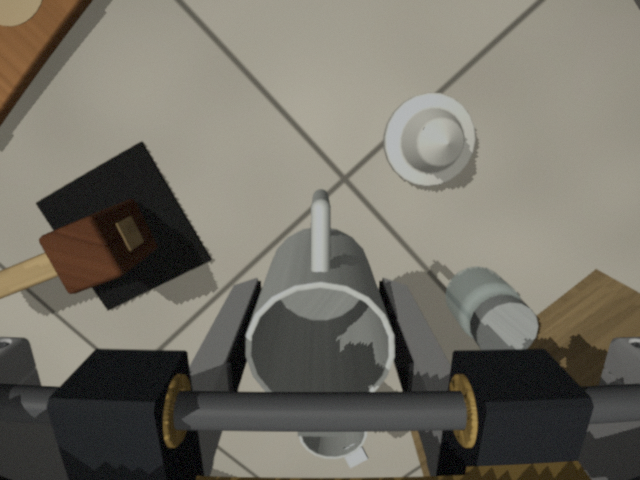

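Call:
{"fn": "play_rows", "kwargs": {
  "deltas": [
    {"offset":[0,0,0],"dr":[0,0,0.161]},
    {"offset":[0,0,0],"dr":[0,0,0.161]},
    {"offset":[0,0,0],"dr":[0,0,0.161]},
    {"offset":[0,0,0],"dr":[0,0,0.161]},
    {"offset":[0,0,0],"dr":[0,0,0.161]},
    {"offset":[-3.7,-36.7,0],"dr":[0,0,0]},
    {"offset":[-3.7,-36.7,0],"dr":[0,0,0]},
    {"offset":[-3.7,-36.7,0],"dr":[0,0,0]},
    {"offset":[-3.7,-36.7,0],"dr":[0,0,0]},
    {"offset":[-3.7,-36.7,0],"dr":[0,0,0]}
  ]
}}

```text
time: 41.05
ee_pos: [596.4, -90.0, 160.1]
tcp_rot: [[1.0, 0.016, 0.0], [0.016, -1.0, 0.0], [0.0, -0.0, -1.0]]
wrist_force: [0.4, -0.4, -0.9]
grip_width: 58.6
```

Call:
{"fn": "play_rows", "kwargs": {
  "deltas": [
    {"offset":[-3.7,-36.7,0],"dr":[0,0,0]},
    {"offset":[-3.7,-36.7,0],"dr":[0,0,0]},
    {"offset":[-3.7,-36.7,0],"dr":[0,0,0]},
    {"offset":[-3.7,-36.7,0],"dr":[0,0,0]},
    {"offset":[-3.7,-36.7,0],"dr":[0,0,0]},
    {"offset":[-3.7,-36.7,0],"dr":[0,0,0]},
    {"offset":[0,0,0],"dr":[0,0,0]},
    {"offset":[0,0,0],"dr":[0,0,0]},
    {"offset":[0,0,0],"dr":[0,0,0]},
    {"offset":[0,0,0],"dr":[0,0,0]}
  ]
}}

```text
time: 42.3
ee_pos: [571.2, 127.7, 160.1]
tcp_rot: [[1.0, 0.014, -0.0], [0.014, -1.0, -0.0], [-0.0, 0.0, -1.0]]
wrist_force: [-0.5, -0.2, -1.0]
grip_width: 58.6
```

```bash
python3 go.py 570.5 129 45.3 0.9; python3 -c "
from h import *
snap('wrist','w12.png')"
```

```text
t 42.3 pos [571.2263 127.683  160.1196] yaw 0.81 q [ 4.1 15.3 89.6 -0.  75.1 93.3] w 58.6 F [-0.4786 -0.2191 -0.9862]
full dr (tool) [ 0.0001  0.     -0.0015] turn deg 0.09 offset after turn [ -0.7055  -1.3283 114.8196] offset before turn [ -0.705   -1.3373 114.8195]
```

View pics/w12.png

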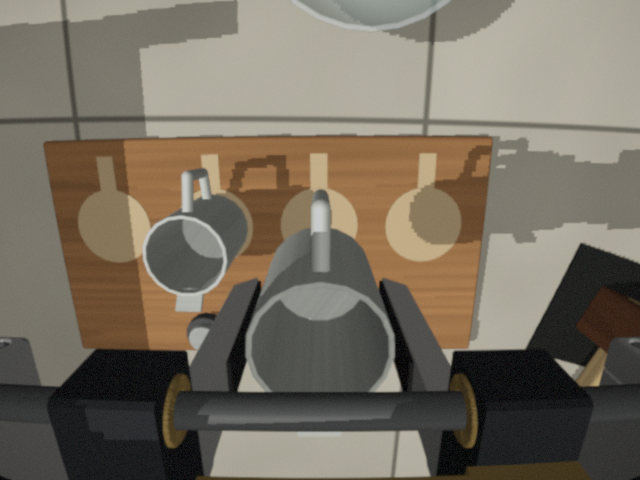

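Call:
{"fn": "play_rows", "kwargs": {
  "deltas": [
    {"offset":[-0.7,-1,20],"dr":[0,0,0]},
    {"offset":[0,0,25],"dr":[0,0,0]},
    {"offset":[0,0,25],"dr":[0,0,0]},
    {"offset":[0,0,20],"dr":[0,0,0]},
    {"offset":[0,0,15],"dr":[0,0,0]},
    {"offset":[0,0,5],"dr":[0,0,0]},
    {"offset":[0,0,3],"dr":[0,0,0]},
    {"offset":[0,0,1],"dr":[0,0,0]},
    {"offset":[0,0,0.6],"dr":[0,0,0]},
    {"offset":[0,0,0],"dr":[0,0,0]}
  ]
}}

```text
time: 43.6
ee_pos: [570.6, 129.7, 46.0]
tcp_rot: [[1.0, 0.016, 0.001], [0.016, -1.0, 0.0], [0.001, -0.0, -1.0]]
wrist_force: [0.6, -0.2, -1.3]
grip_width: 59.3
```

Call:
{"fn": "play_rows", "kwargs": {
  "deltas": [
    {"offset":[0,0,0],"dr":[0,0,0]},
    {"offset":[0,0,0],"dr":[0,0,0]},
    {"offset":[0,0,0],"dr":[0,0,0]},
    {"offset":[0,0,0],"dr":[0,0,0]},
    {"offset":[0,0,0],"dr":[0,0,0]},
    {"offset":[0,0,0],"dr":[0,0,0]},
    {"offset":[0,0,0],"dr":[0,0,0]},
    {"offset":[0,0,0],"dr":[0,0,0]},
    {"offset":[0,0,0],"dr":[0,0,0]},
    {"offset":[0,0,0],"dr":[0,0,0]}
  ]
}}

```text
time: 44.85
ee_pos: [570.3, 129.7, 45.6]
tcp_rot: [[1.0, 0.016, 0.0], [0.016, -1.0, -0.0], [0.0, 0.0, -1.0]]
wrist_force: [0.3, 1.1, -1.1]
grip_width: 58.8
```

Call:
{"fn": "play_rows", "kwargs": {
  "deltas": [
    {"offset":[0,0,0.5],"dr":[0,0,0]},
    {"offset":[0,0,0],"dr":[0,0,0]},
    {"offset":[0,0,0],"dr":[0,0,0]},
    {"offset":[0,0,0],"dr":[0,0,0]},
    {"offset":[0,0,0],"dr":[0,0,0]},
    {"offset":[0,0,0],"dr":[0,0,0]},
    {"offset":[0,0,0],"dr":[0,0,0]},
    {"offset":[0,0,0],"dr":[0,0,0]},
    {"offset":[0,0,0],"dr":[0,0,0]},
    {"offset":[0,0,0],"dr":[0,0,0]}
  ]
}}

```text
time: 46.1
ee_pos: [570.4, 129.7, 45.1]
tcp_rot: [[1.0, 0.016, 0.0], [0.016, -1.0, 0.0], [0.0, -0.0, -1.0]]
wrist_force: [-0.0, 0.3, -0.5]
grip_width: 58.6
```

Call:
{"fn": "play_rows", "kwargs": {
  "deltas": [
    {"offset":[0,0,0],"dr":[0,0,0]},
    {"offset":[0,0,0],"dr":[0,0,0]},
    {"offset":[0,0,0],"dr":[0,0,0]},
    {"offset":[0,0,0],"dr":[0,0,0]},
    {"offset":[0,0,0],"dr":[0,0,0]},
    {"offset":[0,0,-10],"dr":[0,0,0]},
    {"offset":[0,0,-20],"dr":[0,0,0]},
    {"offset":[0,0,-30],"dr":[0,0,0]},
    {"offset":[0,0,-30],"dr":[0,0,0]},
    {"offset":[0,0,-30],"dr":[0,0,0]}
  ],
  "claw": 76
}}

```text
time: 47.35
ee_pos: [570.4, 129.7, 166.9]
tcp_rot: [[1.0, 0.016, 0.001], [0.016, -1.0, 0.0], [0.001, -0.0, -1.0]]
wrist_force: [0.5, 0.8, 0.0]
grip_width: 75.3
```

```bash
python3 go.py 510 -365 200 86; python3 -c "
from h import *
snap('wrist','w13.png')
c=snap('top','t13.png')
cv2.imwrite('pics/t13c.png',cv2.resize(c['image'][170:320,310:490],None,fx=4,fy=4,interpolation=cv2.INTER_CUBIC)[:600])"
```

```text
t 47.35 pos [570.4475 129.6754 166.872 ] yaw 0.9 q [ 4.3 14.9 89.3 -0.  75.8 93.4] w 75.3 F [0.5288 0.8436 0.0393]
full dr (tool) [ 0.0007 -0.0008 -1.4853] turn deg 85.1 offset after turn [-497.687   -25.7934  -33.128 ] offset before turn [-68.1717 493.6638 -33.2229]
```

View pics/w13.png

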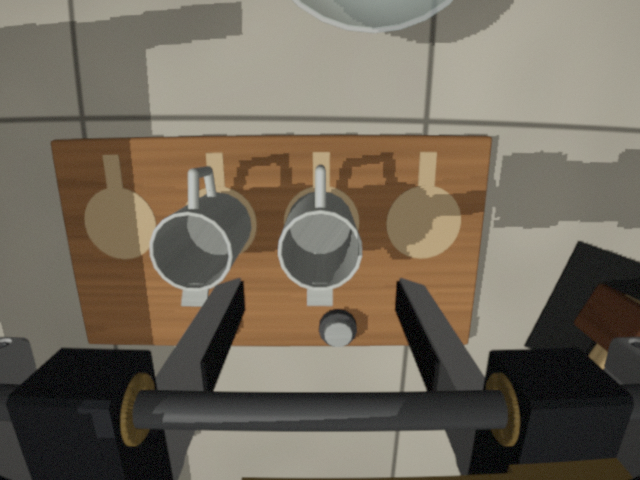

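View pics/t13c.png

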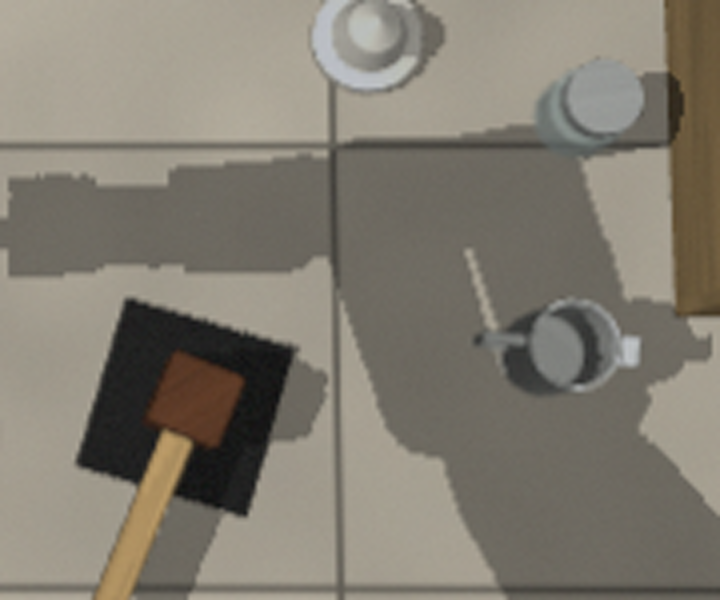

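Both jugs stand on their outlines, and jug 3 hasn't moved. I'll go for it.

Call:
{"fn": "play_rows", "kwargs": {
  "deltas": [
    {"offset":[-5.2,38,-4],"dr":[0,0,0]},
    {"offset":[-5.2,38,-4],"dr":[0,0,0]},
    {"offset":[-5.2,38,-4],"dr":[0,0,0]},
    {"offset":[-5.2,38,-4],"dr":[0,0,0]},
    {"offset":[-5.2,38,-4],"dr":[0,0,0]},
    {"offset":[-5.2,38,-4],"dr":[0,0,0]},
    {"offset":[-5.2,38,-4],"dr":[0,0,0]},
    {"offset":[-5.2,38,-4],"dr":[0,0,0]},
    {"offset":[-5.2,38,0],"dr":[0,0,0]},
    {"offset":[-5.2,38,0],"dr":[0,0,0]}
  ],
  "claw": 94
}}

```text
time: 48.7
ee_pos: [523.5, -252.0, 195.9]
tcp_rot: [[1.0, 0.016, -0.001], [0.016, -1.0, 0.001], [-0.001, -0.001, -1.0]]
wrist_force: [-0.0, -0.4, 0.2]
grip_width: 93.9
```

Call:
{"fn": "play_rows", "kwargs": {
  "deltas": [
    {"offset":[-5.2,38,0],"dr":[0,0,0]},
    {"offset":[-5.2,38,0],"dr":[0,0,0]},
    {"offset":[-5.2,38,0],"dr":[0,0,0]},
    {"offset":[0,0,0],"dr":[0,0,-0.165]},
    {"offset":[0,0,0],"dr":[0,0,-0.165]},
    {"offset":[0,0,0],"dr":[0,0,-0.165]},
    {"offset":[0,0,0],"dr":[0,0,-0.165]},
    {"offset":[0,0,0],"dr":[0,0,-0.165]},
    {"offset":[0,0,0],"dr":[0,0,-0.165]},
    {"offset":[0,0,0],"dr":[0,0,-0.165]}
  ]
}}

```text
time: 49.95
ee_pos: [509.9, -364.8, 195.5]
tcp_rot: [[0.385, 0.923, -0.002], [0.923, -0.384, 0.001], [0.001, -0.002, -1.0]]
wrist_force: [-0.4, 0.4, -0.9]
grip_width: 94.2
```

Call:
{"fn": "play_rows", "kwargs": {
  "deltas": [
    {"offset":[0,0,0],"dr":[0,0,-0.165]},
    {"offset":[0,0,0],"dr":[0,0,-0.165]},
    {"offset":[0,0,0],"dr":[0,0,0]},
    {"offset":[0,0,0],"dr":[0,0,0]},
    {"offset":[0,0,0],"dr":[0,0,0]},
    {"offset":[0,0,0],"dr":[0,0,0]},
    {"offset":[0,0,0],"dr":[0,0,0]},
    {"offset":[0,0,0],"dr":[0,0,0]},
    {"offset":[0,0,0],"dr":[0,0,0]},
    {"offset":[0,0,0],"dr":[0,0,0]}
  ]
}}

```text
time: 51.2
ee_pos: [510.4, -365.4, 197.0]
tcp_rot: [[0.07, 0.998, -0.0], [0.998, -0.07, -0.0], [-0.0, -0.0, -1.0]]
wrist_force: [0.4, -0.0, 0.1]
grip_width: 94.1
```

```bash
python3 -c "
from h import *
snap('wrist','w14.png')"; python3 go.py 514 -397 30 86
```

```text
t 51.25 pos [ 510.4821 -365.3388  197.0708] yaw 85.98 q [-43.5  18.5  81.    0.   80.5 -39.5] w 94.4 F [ 0.4066  0.0047 -0.2214]
full dr (tool) [ 0.      0.     -0.0003] turn deg 0.02 offset after turn [-31.3387   5.7179 167.0708] offset before turn [-31.3351   5.7199 167.0714]
```

View pics/w14.png

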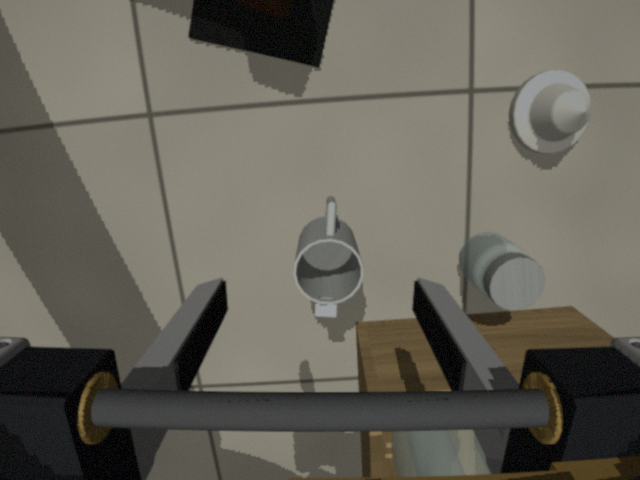

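```bash
python3 - <<'E'
from h import *
c=load('w14.png')
r=ray(c,328,271,80);h=ray(c,331,201,66);s=ray(c,326,312,78);print(r,h,s,[np.degrees(np.arctan2(*(a-b)[1::-1])) for a,b in((h,r),(h,s),(r,s))])
t=load('top0.png')
for z in(0,100,150): print('crate',ray(t,480,246,z)[:2],ray(t,477,155,z)[:2],ray(c,358,322,z)[:2])
E
python3 go.py 513.5 -397 30 87
```

```text
[ 515.27881364 -397.30183879   80.        ] [ 521.51302528 -342.54759422   66.        ] [ 511.20594812 -435.12669453   78.        ] [np.float64(83.50438672427133), np.float64(83.64726975413286), np.float64(83.85424356476784)]
crate [ 546.41858545 -493.56195191] [ 799.07713499 -493.87662676] [ 543.50436735 -489.66342824]
crate [ 536.14687129 -458.86134829] [ 768.98571144 -459.15133858] [ 536.34944146 -434.43556297]
crate [ 531.01101422 -441.51104648] [ 753.93999967 -441.78869449] [ 532.77197851 -406.82163033]
t 51.25 pos [ 510.4821 -365.3388  197.0708] yaw 85.98 q [-43.5  18.5  81.    0.   80.5 -39.5] w 94.4 F [ 0.4066  0.0047 -0.2214]
full dr (tool) [ 0.      0.     -0.0178] turn deg 1.02 offset after turn [-31.4599   4.6708 167.0708] offset before turn [-31.3702   5.2211 167.0714]
```

Call:
{"fn": "play_rows", "kwargs": {
  "deltas": [
    {"offset":[-31.6,6.2,0],"dr":[0,0,0]},
    {"offset":[0,0,35],"dr":[0,0,0]},
    {"offset":[0,0,35],"dr":[0,0,0]},
    {"offset":[0,0,30],"dr":[0,0,0]},
    {"offset":[0,0,30],"dr":[0,0,0]},
    {"offset":[0,0,25],"dr":[0,0,0]},
    {"offset":[0,0,12],"dr":[0,0,0]},
    {"offset":[0,0,0],"dr":[0,0,0]},
    {"offset":[0,0,0],"dr":[0,0,0]},
    {"offset":[0,0,0],"dr":[0,0,0]}
  ]
}}

```text
time: 52.5
ee_pos: [515.3, -398.1, 31.6]
tcp_rot: [[0.07, 0.998, 0.002], [0.998, -0.07, -0.002], [-0.002, 0.002, -1.0]]
wrist_force: [-0.1, -0.4, 0.7]
grip_width: 93.9
```

Call:
{"fn": "play_rows", "kwargs": {
  "deltas": [
    {"offset":[0,0,0],"dr":[0,0,0]},
    {"offset":[0,0,0],"dr":[0,0,0]},
    {"offset":[0,0,0],"dr":[0,0,0]},
    {"offset":[0,0,0],"dr":[0,0,0]},
    {"offset":[0,0,0],"dr":[0,0,0]},
    {"offset":[0,0,0],"dr":[0,0,0]},
    {"offset":[0,0,0],"dr":[0,0,0]},
    {"offset":[0,0,0],"dr":[0,0,0]},
    {"offset":[0,0,0],"dr":[0,0,0]},
    {"offset":[0,0,0],"dr":[0,0,0]}
  ],
  "claw": 40,
  "grip_force": 25
}}

```text
time: 53.75
ee_pos: [514.5, -397.3, 30.0]
tcp_rot: [[0.07, 0.998, 0.0], [0.998, -0.07, -0.0], [-0.0, 0.0, -1.0]]
wrist_force: [1.7, 1.1, -0.2]
grip_width: 58.8
```

Call:
{"fn": "play_rows", "kwargs": {
  "deltas": [
    {"offset":[0,0,-10],"dr":[0,0,0]},
    {"offset":[0,0,-20],"dr":[0,0,0]},
    {"offset":[0,0,-30],"dr":[0,0,0]},
    {"offset":[0,0,-30],"dr":[0,0,0]},
    {"offset":[0,0,-30],"dr":[0,0,0]},
    {"offset":[0,0,-10],"dr":[0,0,0]},
    {"offset":[0,0,0],"dr":[0,0,0]},
    {"offset":[0,0,0],"dr":[0,0,0]},
    {"offset":[0,0,0],"dr":[0,0,0]},
    {"offset":[0,0,0],"dr":[0,0,0]}
  ]
}}

```text
time: 55.0
ee_pos: [514.0, -396.9, 158.8]
tcp_rot: [[0.07, 0.998, -0.001], [0.998, -0.07, 0.001], [0.001, -0.002, -1.0]]
wrist_force: [0.1, 0.6, -1.5]
grip_width: 58.5
```

```bash
python3 go.py 571.5 39.5 160 0.9; python3 -c "
from h import *
snap('wrist','w15.png')"
```

```text
t 55.0 pos [ 513.958  -396.8996  158.8442] yaw 85.98 q [-45.3  22.9  79.7  -0.   77.5 -41.3] w 58.5 F [ 0.1299  0.637  -1.4622]
full dr (tool) [-0.0023  0.0001  1.4849] turn deg -85.08 offset after turn [  64.3896 -435.4419   -1.1558] offset before turn [439.3617  26.794   -0.6067]
```

View pics/w15.png

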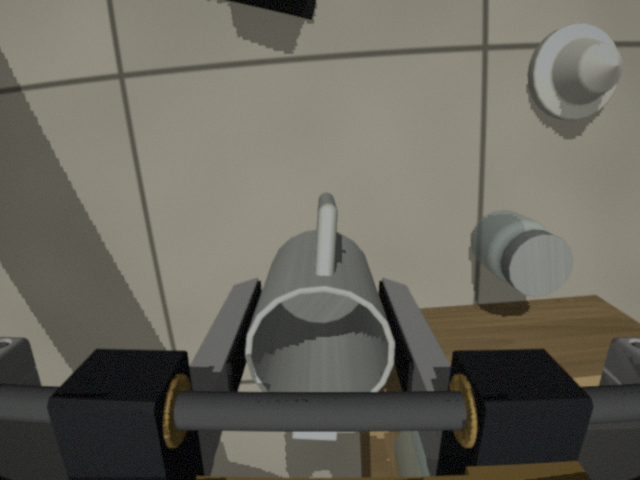

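Jug 3 is held. I'll move clear of the crate before turning.

Call:
{"fn": "play_rows", "kwargs": {
  "deltas": [
    {"offset":[40,0,0],"dr":[0,0,0]},
    {"offset":[40,0,0],"dr":[0,0,0]},
    {"offset":[40,0,0],"dr":[0,0,0]},
    {"offset":[0,0,0],"dr":[0,0,0.1606]},
    {"offset":[0,0,0],"dr":[0,0,0.1606]},
    {"offset":[0,0,0],"dr":[0,0,0.1606]},
    {"offset":[0,0,0],"dr":[0,0,0.1606]},
    {"offset":[0,0,0],"dr":[0,0,0.1606]},
    {"offset":[0,0,0],"dr":[0,0,0.1606]},
    {"offset":[0,0,0],"dr":[0,0,0.1606]}
  ]
}}

```text
time: 56.3
ee_pos: [522.8, -277.6, 159.9]
tcp_rot: [[0.932, 0.363, -0.0], [0.363, -0.932, 0.0], [-0.0, -0.0, -1.0]]
wrist_force: [0.1, -0.6, -1.7]
grip_width: 58.4
```

Call:
{"fn": "play_rows", "kwargs": {
  "deltas": [
    {"offset":[0,0,0],"dr":[0,0,0.1606]},
    {"offset":[0,0,0],"dr":[0,0,0.1606]},
    {"offset":[0,0,0],"dr":[0,0,0]},
    {"offset":[0,0,0],"dr":[0,0,0]},
    {"offset":[0,0,0],"dr":[0,0,0]},
    {"offset":[0,0,0],"dr":[0,0,0]},
    {"offset":[0,0,0],"dr":[0,0,0]},
    {"offset":[0,0,0],"dr":[0,0,0]},
    {"offset":[0,0,0],"dr":[0,0,0]},
    {"offset":[0,0,0],"dr":[0,0,0]}
  ]
}}

```text
time: 57.55
ee_pos: [522.9, -277.6, 160.1]
tcp_rot: [[0.998, 0.055, 0.0], [0.055, -0.998, -0.0], [0.0, 0.0, -1.0]]
wrist_force: [0.6, -1.2, -2.3]
grip_width: 58.3
```

```bash
python3 go.py 571.5 39.5 160 3.2
```

```text
t 57.55 pos [ 522.8574 -277.5954  160.059 ] yaw 3.17 q [-36.3  16.1  88.6   0.   75.3  50.5] w 58.3 F [ 0.6242 -1.2055 -2.2841]
full dr (tool) [ 0.     -0.0001 -0.0005] turn deg 0.03 offset after turn [  66.2675 -313.8857    0.059 ] offset before turn [  66.1202 -313.9167    0.0584]
```

Call:
{"fn": "play_rows", "kwargs": {
  "deltas": [
    {"offset":[8.3,-39.2,0],"dr":[0,0,0]},
    {"offset":[8.3,-39.2,0],"dr":[0,0,0]},
    {"offset":[8.3,-39.2,0],"dr":[0,0,0]},
    {"offset":[8.3,-39.2,0],"dr":[0,0,0]},
    {"offset":[8.3,-39.2,0],"dr":[0,0,0]},
    {"offset":[8.3,-39.2,0],"dr":[0,0,0]},
    {"offset":[8.3,-39.2,0],"dr":[0,0,0]},
    {"offset":[8.2,-39.3,0],"dr":[0,0,0]},
    {"offset":[0,0,0],"dr":[0,0,0]},
    {"offset":[0,0,0],"dr":[0,0,0]}
  ]
}}

```text
time: 58.8
ee_pos: [571.6, 39.0, 160.0]
tcp_rot: [[0.998, 0.056, -0.0], [0.056, -0.998, -0.001], [-0.0, 0.001, -1.0]]
wrist_force: [0.1, 0.4, -1.6]
grip_width: 58.5
```

Call:
{"fn": "play_rows", "kwargs": {
  "deltas": [
    {"offset":[0,0,0],"dr":[0,0,0]},
    {"offset":[0,0,20],"dr":[0,0,0]},
    {"offset":[0,0,25],"dr":[0,0,0]},
    {"offset":[0,0,25],"dr":[0,0,0]},
    {"offset":[0,0,10],"dr":[0,0,0]},
    {"offset":[0,0,0],"dr":[0,0,0]},
    {"offset":[0,0,0],"dr":[0,0,0]},
    {"offset":[0,0,0],"dr":[0,0,0]},
    {"offset":[0,0,0],"dr":[0,0,0]},
    {"offset":[0,0,0],"dr":[0,0,0]}
  ]
}}

```text
time: 60.05
ee_pos: [571.9, 39.3, 80.4]
tcp_rot: [[0.998, 0.055, 0.001], [0.055, -0.998, -0.0], [0.001, 0.0, -1.0]]
wrist_force: [-0.3, -0.6, -2.5]
grip_width: 58.6
```

```bash
python3 go.py 571.3 39.3 45 3.2;  python3 -c "
from h import *
snap('wrist','w16.png')"
```

```text
t 60.05 pos [571.9055  39.339   80.4239] yaw 3.18 q [-4.7 19.1 95.  -0.  65.8 82.1] w 58.6 F [-0.3039 -0.6016 -2.4523]
full dr (tool) [ 0.0001 -0.0006 -0.0004] turn deg 0.02 offset after turn [-0.6067  0.0051 35.4239] offset before turn [-0.6287  0.0018 35.4235]
```

View pics/w16.png

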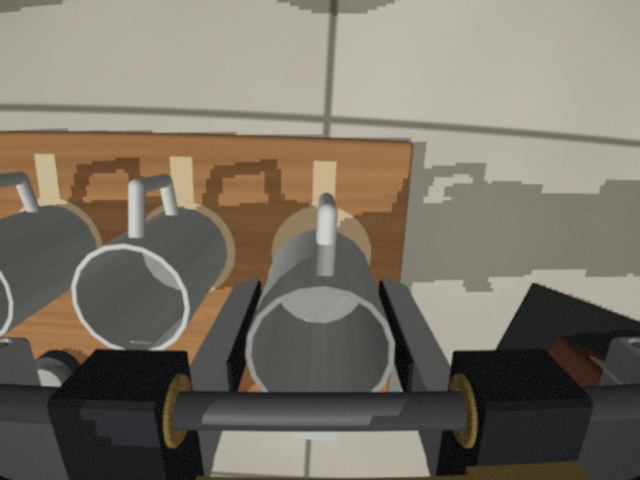

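Call:
{"fn": "play_rows", "kwargs": {
  "deltas": [
    {"offset":[-0.5,0,10],"dr":[0,0,0]},
    {"offset":[0,0,12],"dr":[0,0,0]},
    {"offset":[0,0,6],"dr":[0,0,0]},
    {"offset":[0,0,4],"dr":[0,0,0]},
    {"offset":[0,0,2],"dr":[0,0,0]},
    {"offset":[0,0,1],"dr":[0,0,0]},
    {"offset":[0,0,0.4],"dr":[0,0,0]},
    {"offset":[0,0,0],"dr":[0,0,0]},
    {"offset":[0,0,0],"dr":[0,0,0]},
    {"offset":[0,0,0],"dr":[0,0,0]}
  ]
}}

```text
time: 61.35
ee_pos: [571.5, 39.2, 45.0]
tcp_rot: [[0.998, 0.055, 0.001], [0.055, -0.998, -0.0], [0.001, 0.0, -1.0]]
wrist_force: [-0.3, -0.4, -0.1]
grip_width: 58.4
```

Call:
{"fn": "play_rows", "kwargs": {
  "deltas": [
    {"offset":[0,0,0],"dr":[0,0,0]},
    {"offset":[0,0,0],"dr":[0,0,0]},
    {"offset":[0,0,0],"dr":[0,0,0]},
    {"offset":[0,0,0],"dr":[0,0,0]},
    {"offset":[0,0,0],"dr":[0,0,0]},
    {"offset":[0,0,0],"dr":[0,0,0]},
    {"offset":[0,0,0],"dr":[0,0,0]},
    {"offset":[0,0,0],"dr":[0,0,0]},
    {"offset":[0,0,0],"dr":[0,0,0]},
    {"offset":[0,0,0],"dr":[0,0,0]}
  ]
}}

```text
time: 62.6
ee_pos: [571.5, 39.2, 45.0]
tcp_rot: [[0.998, 0.055, 0.001], [0.055, -0.998, -0.0], [0.001, 0.0, -1.0]]
wrist_force: [-0.9, -0.5, 5.6]
grip_width: 58.5
```

Contact with the board. I'll release, rise, and back off.

Call:
{"fn": "play_rows", "kwargs": {
  "deltas": [
    {"offset":[0,0,0],"dr":[0,0,0]},
    {"offset":[0,0,0],"dr":[0,0,0]},
    {"offset":[0,0,0],"dr":[0,0,0]},
    {"offset":[0,0,0],"dr":[0,0,0]},
    {"offset":[0,0,0],"dr":[0,0,0]},
    {"offset":[0,0,-10],"dr":[0,0,0]},
    {"offset":[0,0,-20],"dr":[0,0,0]},
    {"offset":[0,0,-30],"dr":[0,0,0]},
    {"offset":[0,0,-30],"dr":[0,0,0]},
    {"offset":[0,0,-30],"dr":[0,0,0]}
  ],
  "claw": 76
}}

```text
time: 63.85
ee_pos: [571.4, 39.3, 166.5]
tcp_rot: [[0.998, 0.055, 0.001], [0.055, -0.998, -0.0], [0.001, 0.0, -1.0]]
wrist_force: [-0.5, 0.3, 0.0]
grip_width: 75.9
```

Call:
{"fn": "play_rows", "kwargs": {
  "deltas": [
    {"offset":[0,0,-20],"dr":[0,0,0]},
    {"offset":[0,30,-20],"dr":[0,0,0]},
    {"offset":[0,35,0],"dr":[0,0,0]},
    {"offset":[0,35,0],"dr":[0,0,0]},
    {"offset":[-20,35,0],"dr":[0,0,0]},
    {"offset":[-20,35,0],"dr":[0,0,0]},
    {"offset":[-20,35,0],"dr":[0,0,0]},
    {"offset":[-20,35,0],"dr":[0,0,0]},
    {"offset":[-20,35,0],"dr":[0,0,0]},
    {"offset":[-20,35,0],"dr":[0,0,0]}
  ]
}}

```text
time: 65.1
ee_pos: [468.0, -278.1, 205.6]
tcp_rot: [[0.998, 0.055, 0.001], [0.055, -0.998, -0.001], [0.001, 0.001, -1.0]]
wrist_force: [0.9, -0.0, -0.5]
grip_width: 75.6
```

Call:
{"fn": "play_rows", "kwargs": {
  "deltas": [
    {"offset":[-10,25,0],"dr":[0,0,0]},
    {"offset":[0,25,0],"dr":[0,0,0]},
    {"offset":[0,25,0],"dr":[0,0,0]},
    {"offset":[0,25,0],"dr":[0,0,0]},
    {"offset":[0,0,0],"dr":[0,0,0]},
    {"offset":[0,0,0],"dr":[0,0,0]},
    {"offset":[0,0,0],"dr":[0,0,0]},
    {"offset":[0,0,0],"dr":[0,0,0]},
    {"offset":[0,0,0],"dr":[0,0,0]},
    {"offset":[0,0,0],"dr":[0,0,0]}
  ]
}}

```text
time: 66.35
ee_pos: [464.1, -377.1, 204.7]
tcp_rot: [[0.998, 0.056, 0.0], [0.056, -0.998, -0.0], [0.0, 0.0, -1.0]]
wrist_force: [0.0, 0.3, 0.3]
grip_width: 76.1
```

```bash
python3 -c "
from h import *
c=snap('top','t17.png')
cv2.imwrite('pics/t17c.png',cv2.resize(c['image'][130:330,150:410],None,fx=3,fy=3,interpolation=cv2.INTER_CUBIC))
c=snap('side','s17.png')
cv2.imwrite('pics/s17c.png',cv2.resize(c['image'][150:350,190:440],None,fx=3,fy=3,interpolation=cv2.INTER_CUBIC))"
```

```text
(no output)
```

View pics/t17c.png

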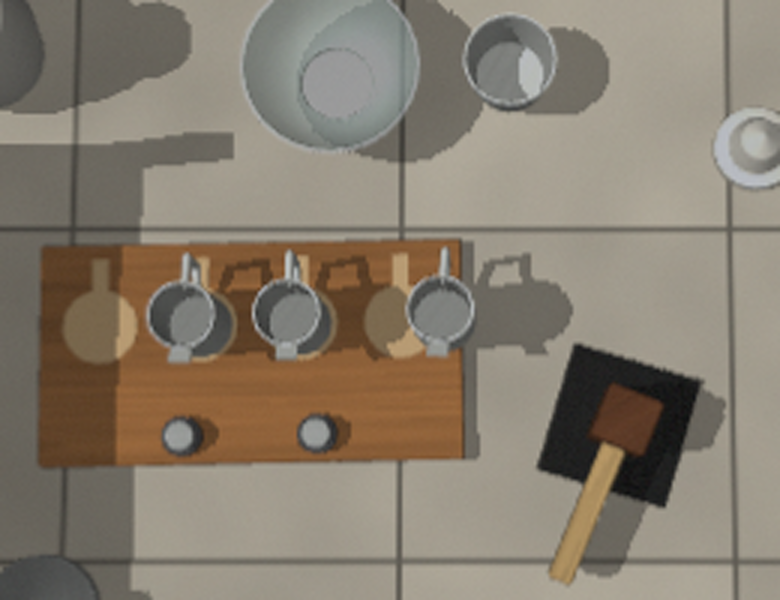

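View pics/s17c.png

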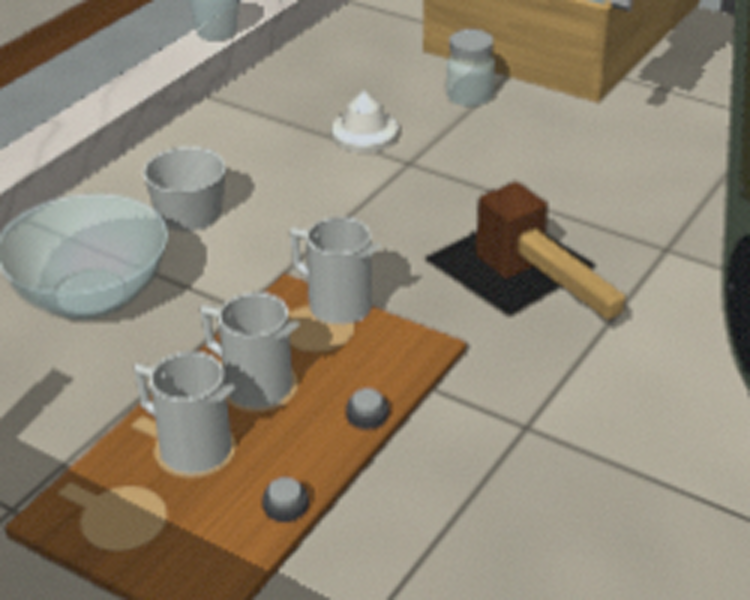

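View pics/t17.png

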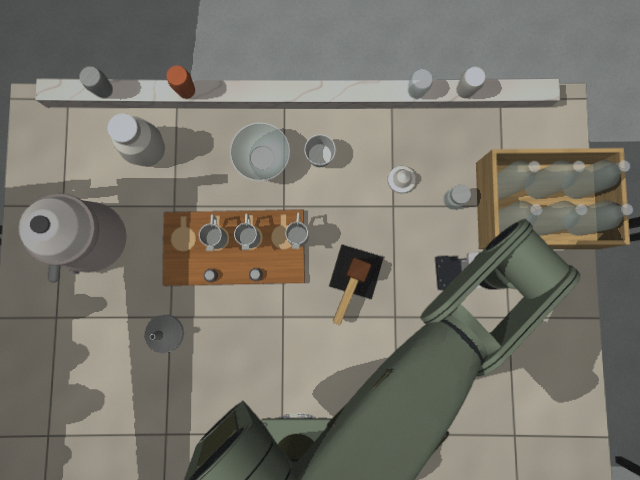

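The top view shows jug 3 knocked sideways, with its rim at (297,234) and its outline at (284,237) half exposed. The other two are fine. I'll measure and correct it.

```bash
python3 - <<'E'
from h import *
c=load('t17.png'); f=lambda p,z: ray(c,150+(p[0]+.5)/3-.5,130+(p[1]+.5)/3-.5,z)[:2]
for p,h,s in [((182,315),(188,257),(179,354)),((288,313),(290,253),(286,351)),((441,311),(444,250),(438,348))]:
    r=f(p,95);a=f(h,81);b=f(s,93);d=a-b;print(r,np.degrees(np.arctan2(d[1],d[0])))
E
python3 go.py 540 20 200 0.9
```

```text
[566.08135269 217.99659259] -2.0904087711201362
[567.72367607 128.79247765] -0.24480433024287293
[ 5.69318481e+02 -2.86848207e-01] -2.869963330581264
t 66.45 pos [ 464.0433 -377.2478  204.6911] yaw 3.17 q [-47.4  14.6  85.    0.   80.4  39.4] w 75.6 F [-1.2754 -0.566  -0.8573]
full dr (tool) [ 0.     -0.      0.0396] turn deg -2.27 offset after turn [  82.187  -396.0057    4.6911] offset before turn [  97.8089 -392.4395    4.6821]
```

Call:
{"fn": "play_rows", "kwargs": {
  "deltas": [
    {"offset":[9.7,-37.2,0],"dr":[0,0,0]},
    {"offset":[9.7,-37.2,0],"dr":[0,0,0]},
    {"offset":[9.7,-37.2,0],"dr":[0,0,0]},
    {"offset":[9.7,-37.2,0],"dr":[0,0,0]},
    {"offset":[9.7,-37.2,0],"dr":[0,0,0]},
    {"offset":[9.7,-37.2,0],"dr":[0,0,0]},
    {"offset":[9.7,-37.2,0],"dr":[0,0,0]},
    {"offset":[9.7,-37.2,0],"dr":[0,0,0]},
    {"offset":[9.7,-37.2,0],"dr":[0,0,0]},
    {"offset":[9.7,-37.2,0],"dr":[0,0,0]}
  ],
  "claw": 94
}}

```text
time: 67.7
ee_pos: [540.6, 0.7, 204.8]
tcp_rot: [[0.998, 0.055, 0.0], [0.055, -0.998, -0.0], [0.0, 0.0, -1.0]]
wrist_force: [-0.5, -0.2, -0.3]
grip_width: 93.8
```

Call:
{"fn": "play_rows", "kwargs": {
  "deltas": [
    {"offset":[0,0,0],"dr":[0,0,0.1]},
    {"offset":[0,0,0],"dr":[0,0,0]},
    {"offset":[0,0,0],"dr":[0,0,0]},
    {"offset":[0,0,0],"dr":[0,0,0]},
    {"offset":[0,0,0],"dr":[0,0,0]},
    {"offset":[0,0,0],"dr":[0,0,0]},
    {"offset":[0,0,0],"dr":[0,0,0]},
    {"offset":[0,0,0],"dr":[0,0,0]},
    {"offset":[0,0,0],"dr":[0,0,0]},
    {"offset":[0,0,0],"dr":[0,0,0]}
  ]
}}

```text
time: 68.95
ee_pos: [540.3, -0.5, 204.6]
tcp_rot: [[0.999, -0.045, -0.0], [-0.045, -0.999, 0.0], [-0.0, -0.0, -1.0]]
wrist_force: [-0.2, 0.3, -0.6]
grip_width: 93.6
```

```bash
python3 -c "
from h import *
snap('wrist','w18.png')"; python3 go.py 570 0 45 -2.5
```

```text
t 69.0 pos [540.352   -0.4738 204.6518] yaw -2.56 q [-9.2  7.7 93.3  0.  79.1 83.3] w 93.7 F [ 0.8967 -0.4555 -0.0582]
full dr (tool) [-0.    -0.    -0.001] turn deg 0.06 offset after turn [ 29.5991  -1.7666 159.6518] offset before turn [ 29.5948  -1.7917 159.6524]
```

View pics/w18.png

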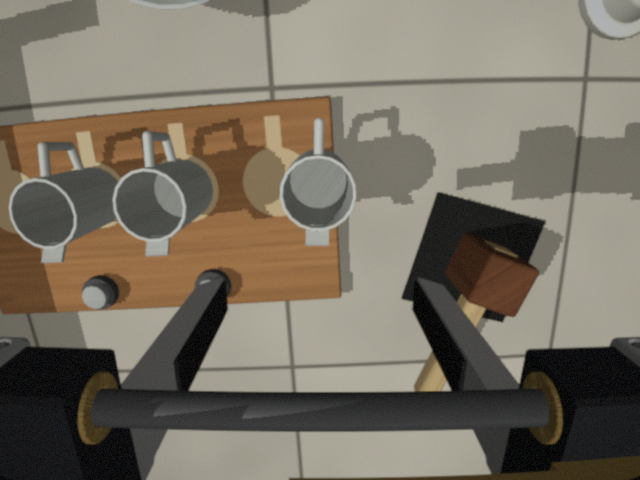

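Run:
```python
from h import *
c=load('w18.png')
r=ray(c,318,192,95);h=ray(c,318.5,121,81);s=ray(c,317.5,238,93);print(r,h,s,[np.degrees(np.arctan2(*(a-b)[1::-1])) for a,b in((h,r),(h,s),(r,s))])
```

```text
[5.74343980e+02 7.59599286e-02 9.50000000e+01] [625.66701396  -2.58470971  81.        ] [537.9418147   2.1448845  93.       ] [np.float64(-2.9676498121888835), np.float64(-3.0860424195164144), np.float64(-3.252917888973228)]
```

Call:
{"fn": "play_rows", "kwargs": {
  "deltas": [
    {"offset":[31.5,-1.9,0],"dr":[0,0,0]},
    {"offset":[0,0,35],"dr":[0,0,0]},
    {"offset":[0,0,35],"dr":[0,0,0]},
    {"offset":[0,0,30],"dr":[0,0,0]},
    {"offset":[0,0,30],"dr":[0,0,0]},
    {"offset":[0,0,20],"dr":[0,0,0]},
    {"offset":[0,0,9.4],"dr":[0,0,0]},
    {"offset":[0,0,0],"dr":[0,0,0]},
    {"offset":[0,0,0],"dr":[0,0,0]},
    {"offset":[0,0,0],"dr":[0,0,0]}
  ]
}}

```text
time: 70.25
ee_pos: [572.9, -0.1, 46.4]
tcp_rot: [[0.999, -0.045, 0.002], [-0.045, -0.999, -0.0], [0.002, 0.0, -1.0]]
wrist_force: [0.4, -0.5, 0.3]
grip_width: 94.2
```

Call:
{"fn": "play_rows", "kwargs": {
  "deltas": [
    {"offset":[0,0,0],"dr":[0,0,0]},
    {"offset":[0,0,0],"dr":[0,0,0]},
    {"offset":[0,0,0],"dr":[0,0,0]},
    {"offset":[0,0,0],"dr":[0,0,0]},
    {"offset":[0,0,0],"dr":[0,0,0]},
    {"offset":[0,0,0],"dr":[0,0,0]},
    {"offset":[0,0,0],"dr":[0,0,0]},
    {"offset":[0,0,0],"dr":[0,0,0]},
    {"offset":[0,0,0],"dr":[0,0,0]},
    {"offset":[0,0,0],"dr":[0,0,0]}
  ],
  "claw": 40
}}

```text
time: 71.5
ee_pos: [571.9, -0.1, 45.3]
tcp_rot: [[0.999, -0.045, -0.0], [-0.045, -0.999, -0.0], [-0.0, 0.0, -1.0]]
wrist_force: [0.4, 0.2, 1.2]
grip_width: 58.9
```

Call:
{"fn": "play_rows", "kwargs": {
  "deltas": [
    {"offset":[0,0,-10],"dr":[0,0,0]},
    {"offset":[0,0,-15],"dr":[0,0,0]},
    {"offset":[0,0,0],"dr":[0,0,-0.06]},
    {"offset":[0,-20,0],"dr":[0,0,0]},
    {"offset":[0,-19.5,0],"dr":[0,0,0]},
    {"offset":[0,0,0],"dr":[0,0,0]},
    {"offset":[0,0,0],"dr":[0,0,0]},
    {"offset":[0,0,0],"dr":[0,0,0]},
    {"offset":[0,0,0],"dr":[0,0,0]},
    {"offset":[0,0,0],"dr":[0,0,0]}
  ]
}}

```text
time: 72.75
ee_pos: [571.3, 39.1, 70.2]
tcp_rot: [[1.0, 0.015, -0.0], [0.015, -1.0, -0.0], [-0.0, 0.0, -1.0]]
wrist_force: [-0.5, -1.3, -1.9]
grip_width: 58.8
```

```bash
python3 go.py 571.3 39.3 45 0.9
```

```text
t 72.75 pos [571.299   39.1109  70.2162] yaw 0.84 q [-4.7 19.9 95.4 -0.  64.7 84.4] w 58.8 F [-0.5057 -1.2716 -1.8821]
full dr (tool) [ 0.      0.0001 -0.001 ] turn deg 0.06 offset after turn [ 0.004  -0.1891 25.2162] offset before turn [ 0.0064 -0.1899 25.2162]
```

Call:
{"fn": "play_rows", "kwargs": {
  "deltas": [
    {"offset":[0,0,10],"dr":[0,0,0]},
    {"offset":[0,0,7],"dr":[0,0,0]},
    {"offset":[0,0,4],"dr":[0,0,0]},
    {"offset":[0,0,2],"dr":[0,0,0]},
    {"offset":[0,0,1],"dr":[0,0,0]},
    {"offset":[0,0,0.9],"dr":[0,0,0]},
    {"offset":[0,0,0],"dr":[0,0,0]},
    {"offset":[0,0,0],"dr":[0,0,0]},
    {"offset":[0,0,0],"dr":[0,0,0]},
    {"offset":[0,0,0],"dr":[0,0,0]}
  ]
}}

```text
time: 74.0
ee_pos: [571.3, 39.5, 45.4]
tcp_rot: [[1.0, 0.015, 0.0], [0.015, -1.0, -0.0], [0.0, 0.0, -1.0]]
wrist_force: [0.4, -0.2, -1.6]
grip_width: 58.9
```

Call:
{"fn": "play_rows", "kwargs": {
  "deltas": [
    {"offset":[0,0,0],"dr":[0,0,0]},
    {"offset":[0,0,0],"dr":[0,0,0]},
    {"offset":[0,0,0],"dr":[0,0,0]},
    {"offset":[0,0,0],"dr":[0,0,0]},
    {"offset":[0,0,0],"dr":[0,0,0]},
    {"offset":[0,0,-10],"dr":[0,0,0]},
    {"offset":[0,0,-20],"dr":[0,0,0]},
    {"offset":[0,0,-30],"dr":[0,0,0]},
    {"offset":[0,0,-30],"dr":[0,0,0]},
    {"offset":[0,0,-30],"dr":[0,0,0]}
  ],
  "claw": 76
}}

```text
time: 75.25
ee_pos: [571.4, 39.5, 167.1]
tcp_rot: [[1.0, 0.015, 0.001], [0.015, -1.0, -0.0], [0.001, 0.0, -1.0]]
wrist_force: [-0.4, 0.1, -0.1]
grip_width: 76.2
```

Call:
{"fn": "play_rows", "kwargs": {
  "deltas": [
    {"offset":[0,0,-20],"dr":[0,0,0]},
    {"offset":[0,30,-20],"dr":[0,0,0]},
    {"offset":[0,35,0],"dr":[0,0,0]},
    {"offset":[0,35,0],"dr":[0,0,0]},
    {"offset":[-20,35,0],"dr":[0,0,0]},
    {"offset":[-20,35,0],"dr":[0,0,0]},
    {"offset":[-20,35,0],"dr":[0,0,0]},
    {"offset":[-20,35,0],"dr":[0,0,0]},
    {"offset":[-20,35,0],"dr":[0,0,0]},
    {"offset":[-20,35,0],"dr":[0,0,0]}
  ]
}}

```text
time: 76.5
ee_pos: [455.5, -273.5, 206.3]
tcp_rot: [[1.0, 0.015, 0.001], [0.015, -1.0, -0.001], [0.001, 0.001, -1.0]]
wrist_force: [0.0, -0.1, -0.9]
grip_width: 75.8
```

Call:
{"fn": "play_rows", "kwargs": {
  "deltas": [
    {"offset":[-10,25,0],"dr":[0,0,0]},
    {"offset":[0,25,0],"dr":[0,0,0]},
    {"offset":[0,25,0],"dr":[0,0,0]},
    {"offset":[0,25,0],"dr":[0,0,0]},
    {"offset":[0,0,0],"dr":[0,0,0]},
    {"offset":[0,0,0],"dr":[0,0,0]},
    {"offset":[0,0,0],"dr":[0,0,0]},
    {"offset":[0,0,0],"dr":[0,0,0]},
    {"offset":[0,0,0],"dr":[0,0,0]},
    {"offset":[0,0,0],"dr":[0,0,0]}
  ]
}}

```text
time: 77.75
ee_pos: [447.6, -372.2, 205.4]
tcp_rot: [[1.0, 0.016, 0.0], [0.016, -1.0, 0.0], [0.0, -0.0, -1.0]]
wrist_force: [-0.3, 0.8, -0.9]
grip_width: 75.8
```

```bash
python3 -c "
from h import *
c=snap('top','t19.png')
cv2.imwrite('pics/t19c.png',cv2.resize(c['image'][130:330,150:410],None,fx=3,fy=3,interpolation=cv2.INTER_CUBIC))
c=snap('side','s19.png')
cv2.imwrite('pics/s19c.png',cv2.resize(c['image'][150:350,190:440],None,fx=3,fy=3,interpolation=cv2.INTER_CUBIC))"
```

```text
(no output)
```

View pics/t19c.png

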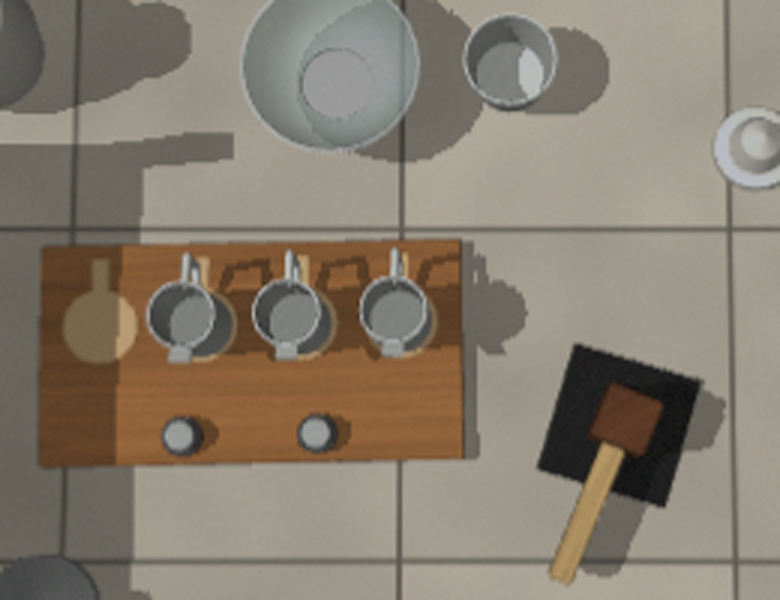

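View pics/s19c.png

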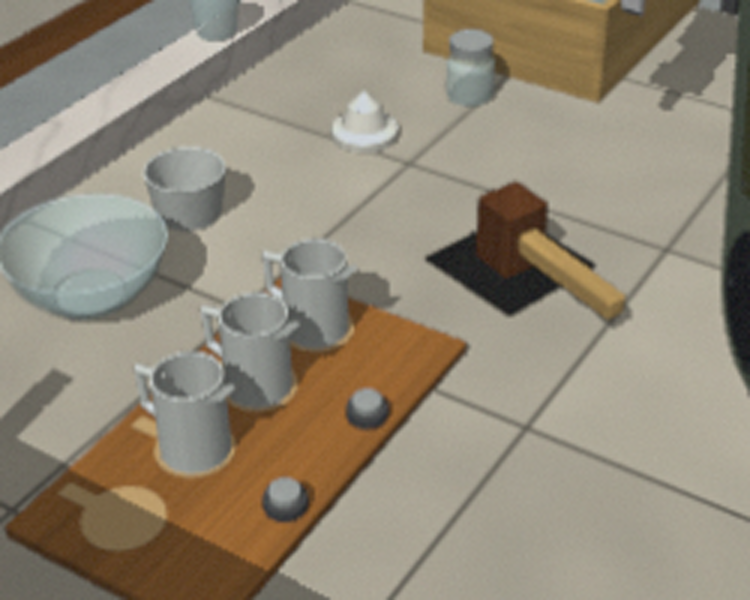

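All three jugs are on their outlines at crop (182,315), (287,312) and (395,312), with handles over the tabs. Both pins are down, the mallet is on its mat and the arm is clear, so I'm handing in.

```bash
python3 -c "
from h import *
print(manip.hand_in())"
```

```text
the job is handed in; nothing more can be done
None
```

The juice station is ready and handed in at about 78 s of the 210 s limit; the hand-in gave no verdict.

- **Pins:** I pressed both locking pins down with the mallet while the board was still empty. Both still looked down in the last pictures, and no finger went near a pin.
- **Mallet:** it stands on its head on the mat, a millimetre or two from the centre.
- **Jugs:** only three were present, and all three stand upright on neighbouring outlines with their handles over the tabs. I released each within about 2 mm of its outline's centre, and top-camera readings of the first two agree within about 3 mm. I checked the third in its final place only by eye, in the top and side pictures.
- **Correction made:** the last jug was found about 40 mm off its outline after I had first placed it. I picked it up and set it back, and the final top and side views show it in place.
- **Bystanders:** the bowl, measuring cup, reamer, jar and funnel all look unmoved in the pictures. The last close views cut off the jar and funnel partly, but the arm stayed clear of both.

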